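# Wring a gauge block onto a sloped reference block

## Robot

A 6-joint arm with a two-finger parallel gripper is mounted at the origin on the work surface. World frame = base frame: x ahead of the robot, y to its left, z up, the work surface at z = 0. Lengths are in m, angles in rad, forces in N, time in s.
With the tool pointing down it reaches from about 0.3 to 0.875 m from the base axis. Payload 6.4 kg.
Tool frame: the origin (TCP) lies at the very end of the fingers, on their centre line; the grasp point (between the pads) lies manip.pinch_z behind it (manip.pinch_z is the distance from the TCP to the grasp point, in m); x points along the fingers, y is the direction in which the jaws open and shut, and the axes are right-handed (so a half turn about x gives the same grasp; the last joint's range is limited). The gripper opens to 88 mm and grips with 3 to 60 N. Pads are 18 mm wide; open, the fingers measure 123 mm over their backs; the gripper's body (75 mm by 187 mm) begins 45 mm behind the grasp point.
Start: joints at [-1.346, 0.181, 1.607, -0, 1.354, -0.206], TCP at [0.24, -0.522, 0.2] pointing down, gripper open.
Joint ranges: [-2.99, 2.99], [-0.89, 2.07], [0.3, 2.58], [-1.14, 4.28], [0, 2.63], [-3.12, 3.12]. Speed limits (rad/s): [2.57, 2.57, 3.01, 3.14, 3.14, 3.14].

## Interface

Orientations are given as a unit quaternion [x, y, z, w].
In Python, from bench import readout, camera, order, manip gives the robot as it stands.
- The arm moves only by the tool jog_arm, never from a script. Its argument "moves" is a list of rows, each a list of 5 numbers: the shift along the world's x, y, z in mm, then the turn about the world's z in rad, then the gripper command: -1 is shut, 1 is fully open, values between are in proportion. A call has 1 to 5 rows; each row is the pose to reach, as a shift and turn from the pose commanded when the call began; what a row does not reach only later rows make up. A row lasts 1/10 s, in which the tool goes at most 50 mm and 8.59 degrees, less where a joint would pass 70% of its speed; a pose out of reach is approached as far as the arm can. A call with a gripper value outside its range is refused whole. The fingers move at their own pace and stop on an object; the grip force is fixed at half the most. Time passes only in rows, so rows that repeat a pose let the fingers close. It gives the time, the measured TCP pose, the force and the opening at its end, in the units of the state.
- readout.read_state(): the state, without advancing time (a new reading comes with each control period).
- camera(name): name is "side" or "top"; returns a dict with "pixels" (400x640x3 uint8, red, green, blue), "z_map" (400x640 float32, m along the optical axis (not along the pixel's ray), 0 where there is no reading), "fx", "fy", "cx", "cy" (pixels), "T" (4x4, takes a point from camera to world coordinates). Camera axes: x right, y up, looking along -z (the intrinsics and any distortion apply to the point x, -y, -z); pixel columns grow to the right and rows downward; lengths in m; the calibration is good to about 2 mm. A picture is of the moment at which its call begins.
- order.close_job(): hands the job in, once; it reports no verdict.
The state is a dict: "time_s": time; "joint_pos": joint angles; "joint_velocities": joint speeds; "tau": joint torques, N m; "tcp_pos": TCP position; "tcp_rot": TCP orientation; "force": force on the tool from outside, world axes, zero at the start; "moment": the same for the moment, N m; "opening": opening from 0.0 (shut) to 1.0 (fully open).
Only numpy, scipy, OpenCV 4.12 (cv2) and the standard library are available. Lean on these libraries where they do the work, as an engineer would, in place of code of your own. Each camera call takes 0.05 s, during which the arm holds its last target.

## Task

Wring the loose gauge block onto the sloped steel reference block on the blue angle stand: lay it flat on the sloping face, in line with it but with about a third of its length overhanging the upper end, press it firmly against the face, and keep it pressed without lifting while you slide it down until it butts against the yellow end stop with the two blocks flush all round. Then let go, and leave the stand's angle and the other things on the board as they are.

Things in the scene. Friction and masses are not known exactly. Their poses are not given: they have to be found in the camera images.
- gauge_centre (a point): Centre of the loose gauge block: a plain pale ground metal bar 100 x 30 x 24 mm, about 0.5 kg, lying flat on the plywood board on a 100 x 30 face (centre 12 mm above the board). x runs along its 100 mm length, y across its 30 mm width (grip it across this width), z out of its upper 100 x 30 face. It is the same either way round.
- gauge: The gauge block itself; origin at the centre of its underside, 12 mm below gauge_centre, same axes. Pressed on the reference face it drags with rough dry friction, so an arm that gives a little lets it lag or drift a few mm sideways as it slides.
- ref_face (a point): Centre of the sloping 100 x 30 mm upper face of the reference block. x points up the slope along its length, y across, z square out of the face. The end stop at the lower end has its inner side at x = -50 mm and stands 10 mm proud of the face; the upper end, x = +50 mm, is open. The blocks are flush with gauge_centre at x = 0, y = 0, z = 12 mm in this frame.
- tilt (a joint): Slope of the stand's tilting plate, and so of the reference face, in rad above level (0.16 to 0.38). It is clamped stiffly; leave it as it is. Face and stop are rigid: press on the face with 10 to 25 N. Under 8 N does not count as pressing (the gauge block alone weighs up to 6 N), over 70 N would mar the faces.
- stand: Angle stand: blue base 150 x 64 x 30 mm bolted to the board, with the tilting plate, the steel reference block (24 mm thick) and its yellow end stop (30 mm wide) on it; origin at the centre of the base's underside. x points to the side where the slope rises. All of it lies below the plane of the reference face but for the end stop.
- board: Plywood work board, fixed, 480 x 900 mm, 18 mm thick, lying on the bench; origin at the centre of its underside, on the bench.
- mallet: Bystander: wooden mallet standing on its head (68 mm across, 90 mm high), handle level, to its +x, reaching 200 mm from its axis; origin under the head.
- tin: Bystander: red tin, 72 mm across, 70 mm high; origin under its centre.
- brick: Bystander: soldering block in a dark tray, 85 x 65 x 35 mm, white top; origin under its centre.
- angle: Bystander: copper strip 160 x 45 mm with a flap 50 mm high standing at its +x end; origin under the middle of the strip.
Not all that is in view belongs to the job. What is meant by the gauge is not purple, and is the larger of those in its own colour.

How it is judged:
By the outcome, as a careful person would: the job done as asked, in the order asked, and still so for the second after the job is handed in, with the robot touching nothing.
It also fails if it takes over 64 s, if anything falls off the work surface, if the arm or the gripper's body presses on something with over 40 N, if the wrist force passes 120 N, or if a joint passes its speed limit or range.

## Working session

There is one attempt and no reset: what is moved stays moved. The work goes in short steps, Python scripts to look and compute and a tool call to move; the robot and the scene stay as the last step left them, time stands still between calls to the robot, and variables do not carry over. Pictures are saved under pics/ and viewed, and the job is handed in when it is done.

Besides the shell and the picture viewer there is one more tool, called after ">>>" as name(argument=value, ...), one argument or row to a line, values as JSON. jog_arm: Moves the arm, as the interface text tells. Its arguments: {"type":"object","properties":{"moves":{"type":"array","items":{"type":"array","items":{"type":"number"}}}},"required":["moves"]}

```bash
mkdir -p pics; ls; python3 - <<'E'
from bench import readout, camera, order, manip
import cv2, numpy as np
print(readout.read_state()); print(manip.pinch_z, [a for a in dir(manip) if a[0]!='_'])
for n in("side","top"):
    c=camera(n); cv2.imwrite(f"pics/{n}0.png",c["pixels"][:,:,::-1]); np.savez(f"{n}0.npz",**c)
    print(n,c["fx"],c["fy"],c["cx"],c["cy"],c["T"].round(4).tolist(),[k for k in c])
E
```

```text
pics
{'time_s': 0.0, 'joint_pos': array([-1.34631867e+00,  1.81537249e-01,  1.60797862e+00, -1.15545354e-05,
        1.35375864e+00, -2.06292818e-01]), 'joint_velocities': array([-0.00154733,  0.00015127, -0.00105139,  0.00022358, -0.00018486,
        0.00085087]), 'tau': array([ 6.70953232e-04, -4.33859646e+01, -3.41850507e+01,  7.02772010e-02,
        3.84713744e-02, -1.11812453e-04]), 'tcp_pos': array([ 0.23998824, -0.52188901,  0.1994265 ]), 'tcp_rot': array([-0.69075864, -0.15172091,  0.69077743, -0.15053178]), 'force': array([0.13846073, 0.58901312, 0.13109527]), 'moment': array([-0.04200085,  0.00126532, -0.00020225]), 'opening': 1.0016512118093934}
0.0187 ['PlanningError', 'pinch_z']
side 472.0897677116415 472.0897677116415 321.5406054837741 203.00592995652696 [[-0.7856, 0.4689, -0.4038, -0.1036], [-0.6187, -0.5866, 0.5226, 0.8102], [0.0082, 0.6604, 0.7509, 1.2214], [0.0, 0.0, 0.0, 1.0]] ['pixels', 'z_map', 'fx', 'fy', 'cx', 'cy', 'T']
top 430.11987570281053 430.11987570281053 321.4594206610958 204.95227452106525 [[-0.0298, 0.9887, -0.1467, 0.3003], [-0.9992, -0.0334, -0.0226, -0.0213], [-0.0272, 0.1459, 0.9889, 1.4813], [0.0, 0.0, 0.0, 1.0]] ['pixels', 'z_map', 'fx', 'fy', 'cx', 'cy', 'T']
```

View pics/side0.png

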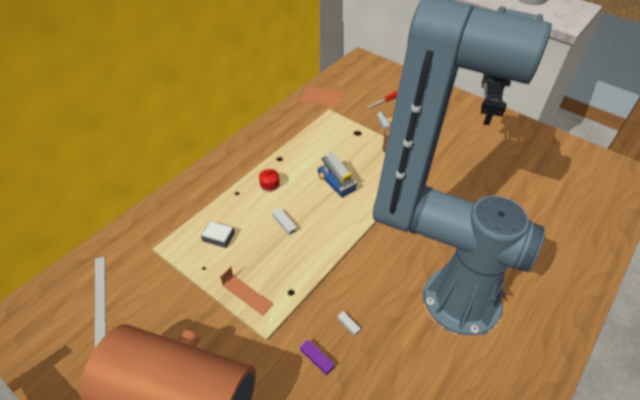

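View pics/top0.png

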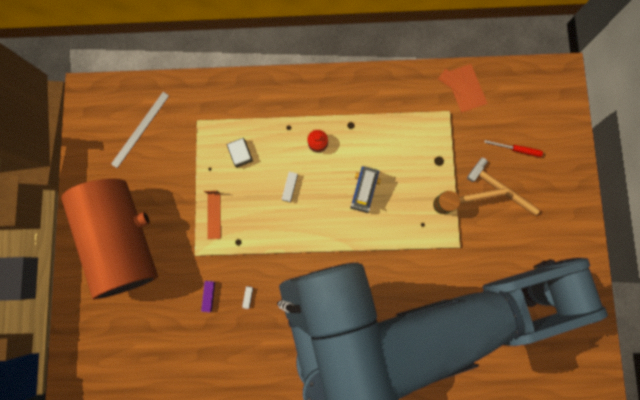

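```bash
cat > h.py <<'E'
import numpy as np, cv2
def pts(c):
    z=c["z_map"]; v,u=np.mgrid[0:400,0:640]
    X=(u-c["cx"])/c["fx"]*z; Y=-(v-c["cy"])/c["fy"]*z
    P=np.stack([X,Y,-z,np.ones_like(z)],-1)@np.asarray(c["T"]).T
    return P[...,:3]
def raypl(c,u,v,h):
    T=np.asarray(c["T"]); d=T[:3,:3]@np.array([(u-c["cx"])/c["fx"],-(v-c["cy"])/c["fy"],-1]); o=T[:3,3]
    return o+d*(h-o[2])/d[2]
def crop(c,u0,u1,v0,v1,k,f):
    cv2.imwrite(f,cv2.resize(c["pixels"][v0:v1,u0:u1,::-1],None,fx=k,fy=k,interpolation=cv2.INTER_NEAREST))
E
python3 - <<'E'
from h import *
t=np.load("top0.npz"); s=np.load("side0.npz")
crop(t,275,395,150,225,6,"pics/t1.png"); crop(s,260,370,140,245,5,"pics/s1.png")
for c,b in((t,(340,395,160,220)),(t,(278,305,165,210))):
    P=pts(c); u0,u1,v0,v1=b
    print((P[v0:v1:4,u0:u1:4,2]*1000).round().astype(int))
P=pts(t); print("board z",np.median(P[220:245,300:400,2]))
P=pts(s); print("board z s",np.median(P[200:220,320:340,2]))
E
```

```text
[[ 16  18  14  21  17  21  13  16  17  21  16  24  14  15]
 [ 16  14  15  19  20  14  13  15  17  17  14  17  22  14]
 [ 20  17  23  19  16  18  98  93  98  18  19  17  12  14]
 [ 22  18  19  14  45  41  90 117 116  93  19  12  18  16]
 [ 19  17  14  13  43  46 111 116 116  49  13  17  11  14]
 [ 11  16  13  13  14  84 108 109 109  48  44  19  13  17]
 [ 19  12  17  13  40  81 106 109  83  16  11  19  19  15]
 [ 14  14  15  20  45  80 103 106  79  17  12  12  16  17]
 [ 15  12  12  13  44 106  97 101  45  16  13  15  15  16]
 [ 16  18  18  19  72 100  98  74  55  12  16  14  20  11]
 [ 21  11  17  48  66 104  89  69  19  13  19  22  17  15]
 [ 18  19  24  66  60  62  73  41  19  19  22  18  14  15]
 [ 15  14  21  33  55  51  57  63  17  16  12  12  13  20]
 [ 17  15  10  14  15  16  23  13  19  23  22  12  16  17]
 [ 17  20  13  13  22  14  14  17  13  20  16  17  23  15]]
[[20 20 17  9 23 16 21]
 [15 11 18 14 20 19 10]
 [16 18 19 44 41 13 17]
 [16 19 15 36 43 14 20]
 [16 14 42 43 43 18 16]
 [24 16 42 44 36 18 15]
 [14 17 42 41 14 18 22]
 [13 13 42 47 16 16 16]
 [19 35 45 39 15 14 23]
 [19 18 20 30 16 20 20]
 [ 8 19 17 17 15 16 23]
 [14 14 17 18 17 11 12]]
board z 0.016606912128066753
board z s 0.018613874492252602
```

```bash
sleep 1
```

```text
(no output)
```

View pics/t1.png

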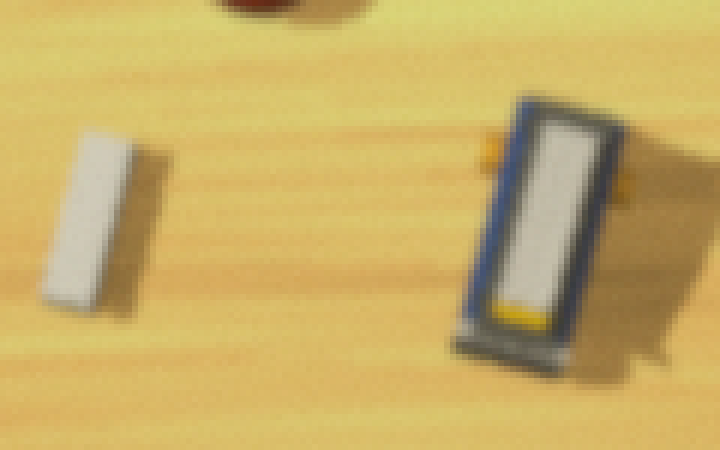

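View pics/s1.png

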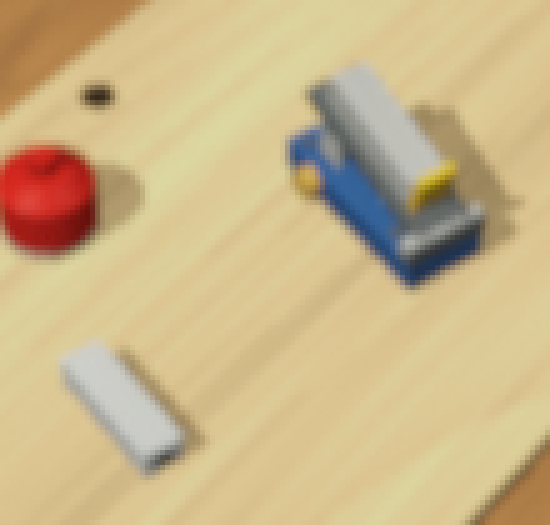

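Top view: gauge at about (290,187), reference face at about (367,187) with yellow stop at its lower end (362,203), so it rises away from the robot. Side view shows the gauge at (284,221), stand at (338,173). Measuring.

```bash
cat > meas.py <<'E'
from h import *
def mask(c,box,vmin=140,smax=60):
    u0,u1,v0,v1=box; hsv=cv2.cvtColor(np.ascontiguousarray(c["pixels"]),cv2.COLOR_RGB2HSV)
    m=((hsv[...,1]<smax)&(hsv[...,2]>vmin)).astype(np.uint8); k=np.zeros_like(m); k[v0:v1,u0:u1]=m[v0:v1,u0:u1]
    n,l,st,_=cv2.connectedComponentsWithStats(k,connectivity=4); i=1+np.argmax(st[1:,4]); return (l==i)
def rect(xy):
    return cv2.minAreaRect((xy*1000).astype(np.float32))
E
python3 - <<'E'
from meas import *
t=np.load("top0.npz"); s=np.load("side0.npz")
def px(c,m,h):
    v,u=np.nonzero(m); return np.array([raypl(c,a,b,h) for a,b in zip(u,v)])
for n,c,g,r in(("top",t,(278,305,165,210),(350,385,165,205)),("side",s,(265,305,200,240),(318,360,145,185))):
    P=pts(c)
    for vm in(150,165,180):
        m=mask(c,g,vm); Q=px(c,m,.042); print(n,"gauge",vm,m.sum(),Q.mean(0).round(4),rect(Q[:,:2]))
    for vm in(150,165,180):
        m=mask(c,r,vm)
        v,u=np.nonzero(m)
        e=cv2.erode(m.astype(np.uint8),np.ones((3,3)))>0
        D=P[e]; A=np.c_[D[:,:2]-D[:,:2].mean(0),np.ones(len(D))]; co=np.linalg.lstsq(A,D[:,2],rcond=None)[0]
        grad=co[:2]; print(n,"face",vm,m.sum(),u.mean(),v.mean(),"D",D.mean(0).round(4),"tilt",np.arctan(np.hypot(*grad)),"dir",np.arctan2(grad[1],grad[0]))
        # rays onto plane
        nrm=np.array([-grad[0],-grad[1],1]); p0=np.r_[D[:,:2].mean(0),co[2]]
        T=c["T"];d=np.c_[(u-c["cx"])/c["fx"],-(v-c["cy"])/c["fy"],-np.ones(len(u))]@T[:3,:3].T; o=T[:3,3]
        Q=o+d*(((p0-o)@nrm)/(d@nrm))[:,None]
        print("   ",Q.mean(0).round(4),rect(Q[:,:2]))
E
```

```text
top gauge 150 238 [0.5815 0.1197 0.042 ] ((581.1593627929688, 119.57402801513672), (29.24086570739746, 97.13731384277344), 74.95319366455078)
top gauge 165 228 [0.5818 0.1202 0.042 ] ((581.4592895507812, 120.66139221191406), (28.11079216003418, 97.20047760009766), 73.7502212524414)
top gauge 180 215 [0.5827 0.1206 0.042 ] ((582.3502807617188, 120.54389190673828), (26.737232208251953, 95.33955383300781), 74.9664306640625)
top face 150 267 365.79026217228466 185.52059925093633 D [ 0.562  -0.1352  0.1128] tilt 1.3354453006585887 dir 1.6920892226931343
    [ 0.5651 -0.1367  0.1049] ((575.6318969726562, -140.1409454345703), (33.05880355834961, 192.97207641601562), 68.8131332397461)
top face 165 246 365.8008130081301 185.70731707317074 D [ 0.5605 -0.1348  0.1134] tilt 1.3690292676219264 dir 1.652652146942012
    [ 0.5657 -0.1372  0.0994] ((581.5039672851562, -143.14051818847656), (30.832080841064453, 214.1906280517578), 68.54730987548828)
top face 180 208 365.72115384615387 186.03846153846155 D [ 0.5597 -0.1346  0.1156] tilt 1.4471811886001924 dir 1.5208020887823057
    [ 0.5672 -0.1382  0
[... 625 characters left out ...]
0.27409201831635566 dir 0.19616572405906524
    [ 0.5637 -0.1348  0.1081] ((559.5405883789062, -134.0703582763672), (42.10890197753906, 107.49324798583984), 70.16710662841797)
side face 165 232 336.95258620689657 163.68103448275863 D [ 0.5635 -0.1368  0.1079] tilt 0.2747000933942162 dir 0.21037646176729854
    [ 0.5642 -0.1368  0.1081] ((563.7923583984375, -136.5395965576172), (38.18709182739258, 96.97075653076172), 74.04920959472656)
side face 180 198 337.0959595959596 163.31313131313132 D [ 0.5649 -0.1386  0.1082] tilt 0.30289002957408956 dir 0.3587522701180985
    [ 0.5648 -0.1384  0.1082] ((562.9171142578125, -138.4304656982422), (33.52775573730469, 98.19507598876953), 72.88294982910156)
```

```bash
python3 - <<'E'
from meas import *
import scipy.optimize as so
t=np.load("top0.npz"); s=np.load("side0.npz")
for n,c,r in(("top",t,(350,385,165,205)),("side",s,(318,360,145,185))):
    P=pts(c); T=c["T"]
    for vm in (150,165,180):
        m=mask(c,r,vm); e=cv2.erode(m.astype(np.uint8),np.ones((3,3)))>0
        D=P[e]; D=D[(D[:,2]>.08)&(D[:,2]<.14)]
        f=lambda p:p[0]+p[1]*(D[:,0]-.563)+p[2]*(D[:,1]+.136)-D[:,2]
        # along-axis only gradient: a = -16deg free via 3 params
        p=so.least_squares(f,[.108,.28,-.08],loss="soft_l1",f_scale=.002).x
        a=np.radians(-16); g=lambda q:q[0]+q[1]*((D[:,0]-.563)*np.cos(a)+(D[:,1]+.136)*np.sin(a))-D[:,2]
        q=so.least_squares(g,[.108,.28],loss="soft_l1",f_scale=.002); 
        print(n,vm,len(D),p.round(4),q.x.round(4),"tilt",np.arctan(q.x[1]))
        v,u=np.nonzero(m); d=np.c_[(u-c["cx"])/c["fx"],-(v-c["cy"])/c["fy"],-np.ones(len(u))]@T[:3,:3].T; o=T[:3,3]
        nr=np.array([-q.x[1]*np.cos(a),-q.x[1]*np.sin(a),1]); p0=np.array([.563,-.136,q.x[0]])
        Q=o+d*(((p0-o)@nr)/(d@nr))[:,None]
        w,V=np.linalg.eigh(np.cov(Q[:,:2].T)); print("   cen",Q.mean(0).round(4),"pca ang",np.degrees(np.arctan(V[1,1]/V[0,1])),rect(Q[:,:2]))
    hsv=cv2.cvtColor(np.ascontiguousarray(c["pixels"]),cv2.COLOR_RGB2HSV); y=(hsv[...,0]>22)&(hsv[...,0]<32)&(hsv[...,1]>190); 
    k=np.zeros_like(y); k[r[2]:r[3]+10,r[0]:r[1]+5]=y[r[2]:r[3]+10,r[0]:r[1]+5]; v,u=np.nonzero(k); print(" yellow",len(u),u.mean(),v.mean())
    for a in zip(u,v): pass
    print("  ",raypl(c,u.mean(),v.mean(),.108-.052*.27+.01*0.96).round(4))
    g=(278,305,165,210) if n=="top" else (265,305,200,240)
    m=mask(c,g,165); v,u=np.nonzero(m); Q=np.array([raypl(c,a,b,.042)[:2] for a,b in zip(u,v)]); w,V=np.linalg.eigh(np.cov(Q.T)); print(" gauge pca",np.degrees(np.arctan(V[1,1]/V[0,1])))
E
```

```text
top 150 178 [ 0.1051  0.2509 -0.0706] [0.1051 0.2606] tilt 0.2549573338402646
   cen [ 0.5633 -0.1357  0.1052] pca ang -17.394565898864453 ((563.5584716796875, -135.97369384765625), (29.026636123657227, 93.88623046875), 72.47907257080078)
top 165 159 [ 0.1051  0.2447 -0.0969] [0.1051 0.2623] tilt 0.25656697305721143
   cen [ 0.5627 -0.1357  0.105 ] pca ang -17.30078512382438 ((562.8682861328125, -135.6341552734375), (27.017263412475586, 92.1978988647461), 72.9018325805664)
top 180 125 [ 0.105   0.2419 -0.1493] [0.1051 0.2747] tilt 0.26810235011679595
   cen [ 0.5616 -0.1355  0.1047] pca ang -16.860662923024428 ((561.8222045898438, -135.43162536621094), (23.235754013061523, 89.68221282958984), 73.44257354736328)
 yellow 12 361.4166666666667 202.5
   [ 0.5083 -0.1193  0.1036]
 gauge pca -15.966454056284496
side 150 161 [0.1078 0.2824 0.0593] [0.108  0.2486] tilt 0.2436164197379991
   cen [ 0.5637 -0.1348  0.1081] pca ang -19.716227019890066 ((560.2150268554688, -134.23828125), (39.41474151611328, 104.69727325439453), 70.36581420898438)
side 165 141 [0.1078 0.2786 0.0502] [0.1077 0.2511] tilt 0.24603002775042895
   cen [ 0.5642 -0.1368  0.1081] pca ang -18.146827701520085 ((564.3665161132812, -136.69662475585938), (35.43650817871094, 95.34526824951172), 74.11880493164062)
side 180 110 [0.1078 0.2903 0.0916] [0.1076 0.2446] tilt 0.23992775096420607
   cen [ 0.5648 -0.1384  0.1082] pca ang -19.02739932698948 ((563.7202758789062, -138.58163452148438), (30.209766387939453, 96.11732482910156), 72.80066680908203)
 yellow 16 346.1875 176.8125
   [ 0.5051 -0.1097  0.1036]
 gauge pca -17.515066330091862
```

```bash
cat > st.py <<'E'
from bench import readout
from scipy.spatial.transform import Rotation as R
import numpy as np
s=readout.read_state(); M=R.from_quat(s["tcp_rot"]).as_matrix()
print("t",round(s["time_s"],2),"tcp",(s["tcp_pos"]*1000).round(1),"x",M[:,0].round(3),"y",M[:,1].round(3),"yaw_y",round(np.degrees(np.arctan2(M[1,1],M[0,1])),2),"F",s["force"].round(1),"M",s["moment"].round(2),"open",round(s["opening"],3),"q",s["joint_pos"].round(2))
E
python3 st.py
```

```text
t 0.1 tcp [ 240.  -521.9  199.5] x [-0.     0.001 -1.   ] y [ 0.418 -0.909 -0.002] yaw_y -65.32 F [-0.4  0.1  0.4] M [ 0.02  0.   -0.07] open 1.001 q [-1.35  0.18  1.61 -0.    1.35 -0.21]
```

>>> jog_arm(
  moves=[
    [22,42,0,0.14,1],
    [44,84,0,0.28,1],
    [66,126,0,0.42,1],
    [88,168,0,0.56,1],
    [110,210,0,0.7,1],
  ],
)

```text
time_s: 0.6
tcp_pos: [0.3504, -0.3105, 0.2]
tcp_rot: [0.596, 0.381, -0.596, 0.38]
force: [0.5, 0.1, 0.1]
opening: 0.999
```

>>> jog_arm(
  moves=[
    [22,42,0,0.14,1],
    [44,84,0,0.28,1],
    [66,126,0,0.42,1],
    [88,168,0,0.56,1],
    [110,210,0,0.7,1],
  ],
)

```text
time_s: 1.1
tcp_pos: [0.4605, -0.1005, 0.2002]
tcp_rot: [0.429, 0.562, -0.429, 0.562]
force: [0.5, -1.0, 0.1]
opening: 0.999
```

>>> jog_arm(
  moves=[
    [22,42,0,0.14,1],
    [44,84,0,0.28,1],
    [66,126,0,0.42,1],
    [88,168,0,0.56,1],
    [110,210,0,0.7,1],
  ],
)

```text
time_s: 1.6
tcp_pos: [0.5705, 0.1096, 0.1999]
tcp_rot: [0.21, 0.675, -0.211, 0.675]
force: [0.5, -0.1, 0.6]
opening: 1.0
```

```bash
python3 st.py
```

```text
t 1.6 tcp [570.5 109.6 199.9] x [-0.001 -0.    -1.   ] y [ 0.569  0.823 -0.   ] yaw_y 55.35 F [ 0.5 -0.1  0.6] M [-0.   -0.18  0.05] open 1.0 q [-0.01  0.19  1.59 -0.    1.36 -0.98]
```

>>> jog_arm(
  moves=[
    [11,10,-40,0.14,1],
    [11,10,-80,0.28,1],
    [11,10,-120,0.334,1],
    [11,10,-150,0.334,1],
    [11,10,-176,0.334,1],
  ],
)

```text
time_s: 2.1
tcp_pos: [0.5796, 0.1177, 0.0217]
tcp_rot: [0.097, 0.701, -0.098, 0.699]
force: [1.3, 0.0, -0.1]
opening: 0.999
```

>>> jog_arm(
  moves=[
    [0,0,0,0,1],
    [0,0,0,0,-1],
    [0,0,0,0,-1],
    [0,0,0,0,-1],
    [0,0,0,0,-1],
  ],
)

```text
time_s: 2.6
tcp_pos: [0.5822, 0.1175, 0.0259]
tcp_rot: [0.098, 0.699, -0.097, 0.701]
force: [-0.1, -0.1, -0.2]
opening: 0.656
```

>>> jog_arm(
  moves=[
    [0,0,0,0,-1],
    [0,0,0,0,-1],
    [0,0,0,0,-1],
    [0,0,0,0,-1],
  ],
)

```text
time_s: 3.0
tcp_pos: [0.5811, 0.1175, 0.0244]
tcp_rot: [0.098, 0.7, -0.098, 0.7]
force: [0.1, 0.4, 0.1]
opening: 0.299
```

```bash
python3 st.py
```

```text
t 3.0 tcp [581.1 117.5  24.4] x [ 0. -0. -1.] y [0.273 0.962 0.   ] yaw_y 74.14 F [0.1 0.4 0.1] M [ 0.05 -0.17  0.06] open 0.299 q [-0.    0.43  1.68 -0.    1.03 -1.29]
```

>>> jog_arm(
  moves=[
    [0,0,0,0,-1],
    [0,0,0,0,-1],
    [0,0,0,0,-1],
  ],
)

```text
time_s: 3.3
tcp_pos: [0.5811, 0.1175, 0.0243]
tcp_rot: [0.098, 0.7, -0.098, 0.7]
force: [0.5, 0.9, 0.7]
opening: 0.03
```

```bash
python3 st.py; python3 - <<'E'
from bench import camera
from h import *
for n,b in(("top",(260,350,140,230)),("side",(240,330,160,260))):
    c=camera(n); np.savez(f"{n}1.npz",**c); crop(c,*b,6 if n=="top" else 6,f"pics/{n}1.png")
E
```

```text
t 3.3 tcp [581.1 117.5  24.3] x [-0.  0. -1.] y [0.273 0.962 0.   ] yaw_y 74.14 F [0.5 0.9 0.7] M [ 0.09 -0.12 -0.03] open 0.03 q [-0.    0.43  1.68  0.    1.03 -1.29]
```

View pics/side1.png

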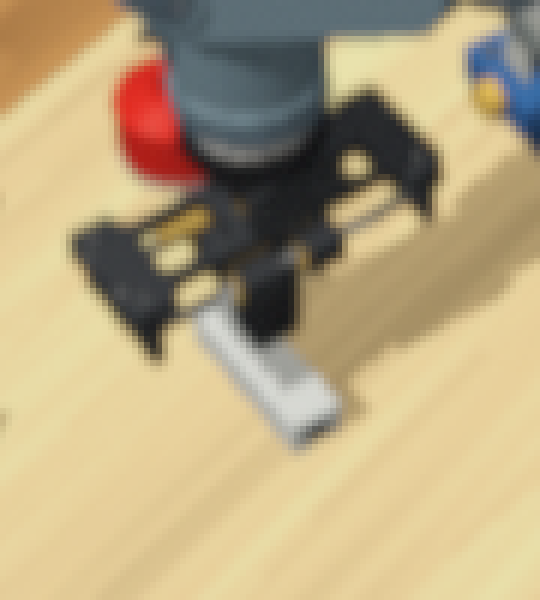

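```bash
python3 - <<'E'
from meas import *
c=np.load("side1.npz");P=pts(c)
print((P[195:240:3,268:305:3,2]*1000).round().astype(int))
print(raypl(c,285,216.5,.024),raypl(c,285,216.5,.042),P[210:217,285].round(3))
T=np.linalg.inv(c["T"])@np.array([.5811,.1175,.0243,1]); print("tcp px",c["cx"]+c["fx"]*T[0]/-T[2],c["cy"]-c["fy"]*T[1]/-T[2])
E
```

```text
[[166 166 161 172 168 187 180 173 165 160  15 146 144]
 [159 161 154 163 174 177 168 162 153 154 144  17  21]
 [143 136 152 169 165 165 136 150 145 151  18  19  15]
 [ 18 169 167 165 151 151 152 136 144 134  19  20  18]
 [167 161  20 140 151 149 141 105  23  19  15  15  22]
 [167  14 147 147 140 138  96  92  21  19  20  19  14]
 [144 143  40  40  86  97  82  74  19  22  18  22  15]
 [ 11  18  32  42  39  81  68  21  18  17  21  21  15]
 [ 22  21  19  42  42  45  38  21  18  23  20  21  18]
 [ 15  17  18  22  43  44  40  39  19  16  22  20  15]
 [ 14  19  17  17  24  47  40  39  40  18  20  17  21]
 [ 25  17  21  19  17  30  40  43  41  44  18  23  18]
 [ 17  17  20  24  21  17  27  45  37  25  19  17  21]
 [ 18  18  20  21  17  17  17  28  21  19  23  20  19]
 [ 24  17  21  20  17  18  18  19  21  19  19  15  22]]
[0.59756638 0.09849695 0.024     ] [0.58702535 0.10919659 0.042     ] [[0.575 0.119 0.092]
 [0.575 0.119 0.088]
 [0.568 0.127 0.096]
 [0.572 0.123 0.084]
 [0.574 0.122 0.077]
 [0.57  0.126 0.079]
 [0.575 0.121 0.065]]
tcp px 284.96309317691936 222.38039488833346
```

View pics/top1.png

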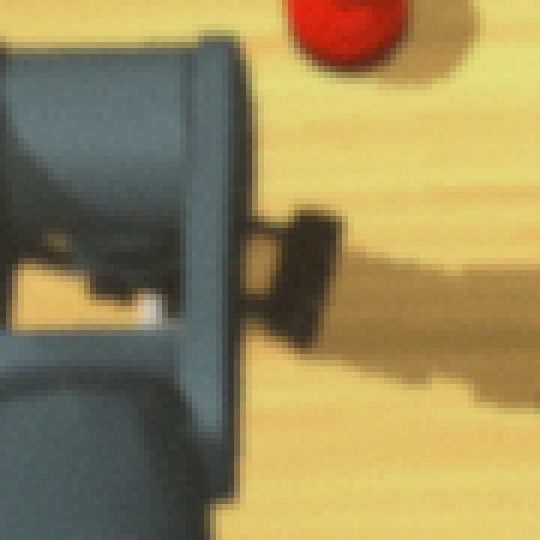

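```bash
python3 - <<'E'
from meas import *
c=np.load("side0.npz");P=pts(c)
def pj(p):
    T=np.linalg.inv(c["T"])@np.r_[p,1]; return c["cx"]+c["fx"]*T[0]/-T[2],c["cy"]-c["fy"]*T[1]/-T[2]
for z in(.2,.22,.24,.26):print(z,pj([.24,-.522,z]))
crop(c,440,560,50,150,6,"pics/s0g.png")
print((P[80:130:3,470:515:3,2]*1000).round().astype(int))
c=np.load("side1.npz")
P=pts(c)
for v in range(205,224): print(v,[tuple((P[v,u]*1000).round().astype(int)) +tuple(c["pixels"][v,u]) for u in (280,284,288)])
for z in(.024,.042,.06,.08):print(z,pj([.5811,.1175,z]))
crop(c,265,310,190,240,12,"pics/s1z.png")
E
```

```text
0.2 (np.float64(482.4325453998036), np.float64(123.99358512141649))
0.22 (np.float64(484.003994078058), np.float64(119.31683939113361))
0.24 (np.float64(485.60547029933286), np.float64(114.5507295056254))
0.26 (np.float64(487.2378430238424), np.float64(109.692669376))
[[-207 -201 -196 -199  320  324  390  391  393  400  399  402  401  701
   706]
 [-225 -217 -214 -197  320  326  387  388  391  389  394  393  389  391
  -137]
 [-239 -231 -218 -222  316  321  355  371  382  381  377  386  384  389
  -150]
 [-266 -262 -239 -232 -237  319  353  369  369  367  369  373 -179 -177
  -162]
 [-272 -268 -264 -251 -245  321  354  355  360  359  359 -198 -199 -190
  -192]
 [   1    3 -290 -281 -269  321  345  343  348  345  352 -226 -214 -199
  -204]
 [   0   -3    0    0   -2  320  346  340  342  342  345 -234 -236 -223
  -216]
 [   3   -2   -1    7    6  344  345  347  349  349  347 -242 -243 -243
  -232]
 [   0   -5    3    3  320  347  348  345  348  345  346  343  342 -251
  -248]
 [   4   -5    8   -3  329  333  339  339  341  345  344  345  344 -272
  -256]
 [   6   -2   -3   -6  319  321
[... 5306 characters left out ...]
nt64(39), np.uint8(199), np.uint8(200), np.uint8(195)), (np.int64(564), np.int64(121), np.int64(43), np.uint8(158), np.uint8(160), np.uint8(154))]
223 [(np.int64(583), np.int64(138), np.int64(40), np.uint8(181), np.uint8(181), np.uint8(174)), (np.int64(571), np.int64(132), np.int64(42), np.uint8(211), np.uint8(212), np.uint8(206)), (np.int64(561), np.int64(124), np.int64(43), np.uint8(168), np.uint8(169), np.uint8(164))]
0.024 (np.float64(284.9676962861699), np.float64(222.43838129397176))
0.042 (np.float64(284.6891012197783), np.float64(218.9288563947368))
0.06 (np.float64(284.40552055260105), np.float64(215.3565267577096))
0.08 (np.float64(284.084419204051), np.float64(211.31154063318704))
```

View pics/s0g.png

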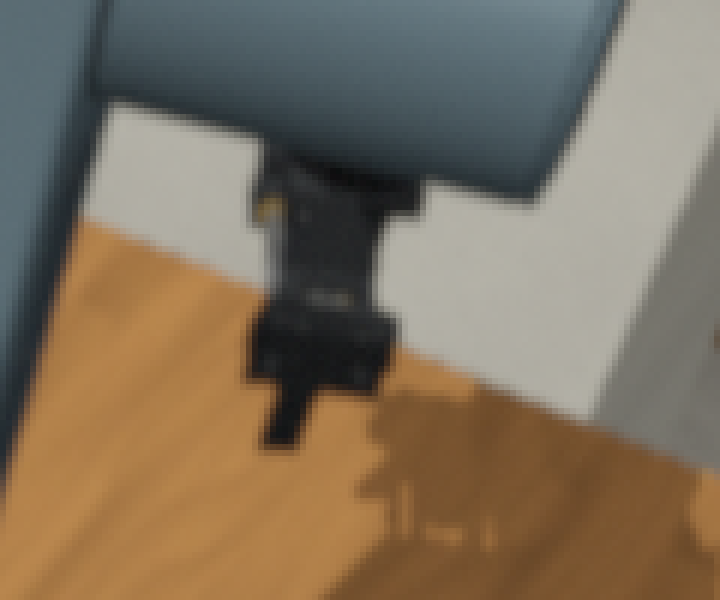

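View pics/s1z.png

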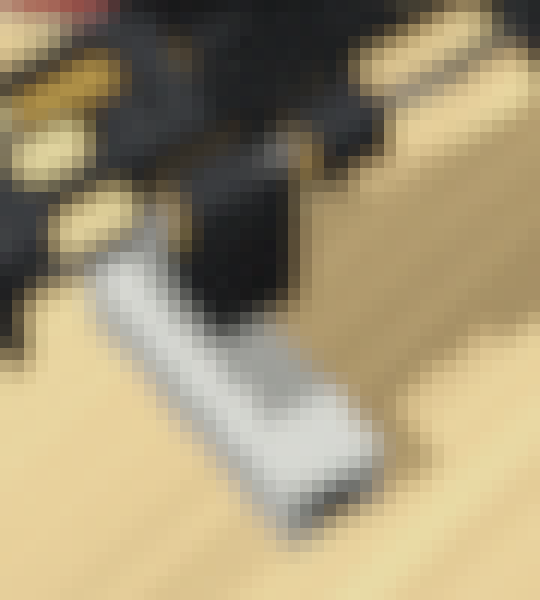

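```bash
python3 - <<'E'
from meas import *
c=np.load("side1.npz")
def pj(p):
    T=np.linalg.inv(c["T"])@np.r_[p,1]; return round(c["cx"]+c["fx"]*T[0]/-T[2],1),round(c["cy"]-c["fy"]*T[1]/-T[2],1)
j=np.array([.273,.962]);l=np.array([.962,-.273]);o=np.array([.5811,.1175])
for z in(.024,.045,.055,.06,.065,.07):
    print(z,[pj(np.r_[o+a*j+b*l,z]) for a,b in((.0175,.009),(.0175,-.009),(-.0175,-.009))])
E
```

```text
0.024 [(np.float64(278.9), np.float64(223.1)), (np.float64(281.9), np.float64(226.7)), (np.float64(291.0), np.float64(221.8))]
0.045 [(np.float64(278.5), np.float64(219.0)), (np.float64(281.6), np.float64(222.6)), (np.float64(290.7), np.float64(217.7))]
0.055 [(np.float64(278.4), np.float64(217.0)), (np.float64(281.4), np.float64(220.6)), (np.float64(290.6), np.float64(215.7))]
0.06 [(np.float64(278.3), np.float64(216.0)), (np.float64(281.3), np.float64(219.6)), (np.float64(290.5), np.float64(214.7))]
0.065 [(np.float64(278.2), np.float64(215.0)), (np.float64(281.2), np.float64(218.6)), (np.float64(290.5), np.float64(213.7))]
0.07 [(np.float64(278.1), np.float64(214.0)), (np.float64(281.1), np.float64(217.6)), (np.float64(290.4), np.float64(212.7))]
```

>>> jog_arm(
  moves=[
    [0,2,0,0,1],
    [0,2,0,0,1],
    [0,2,0,0,1],
    [0,2,0,0,1],
    [0,2,0,0,1],
  ],
)

```text
time_s: 3.9
tcp_pos: [0.5811, 0.1195, 0.0243]
tcp_rot: [0.098, 0.7, -0.098, 0.7]
force: [0.1, 0.3, 0.8]
opening: 0.432
```

>>> jog_arm(
  moves=[
    [0,0,0,0,1],
    [0,0,0,0,1],
    [0,0,-10,0,1],
    [0,0,-20,0,1],
    [0,0,-20,0,1],
  ],
)

```text
time_s: 4.4
tcp_pos: [0.5793, 0.1195, 0.002]
tcp_rot: [0.097, 0.702, -0.098, 0.699]
force: [-0.7, -0.2, 0.1]
opening: 0.889
```

```bash
python3 st.py; python3 - <<'E'
from bench import camera
from h import *
c=camera("side"); np.savez("side2.npz",**c); crop(c,255,315,180,240,10,"pics/side2.png")
E
```

```text
t 4.4 tcp [579.3 119.5   2. ] x [-0.004 -0.    -1.   ] y [ 0.273  0.962 -0.001] yaw_y 74.14 F [-0.7 -0.2  0.1] M [ 0.02 -0.12  0.01] open 0.889 q [ 0.    0.47  1.68 -0.    1.   -1.29]
```

View pics/side2.png

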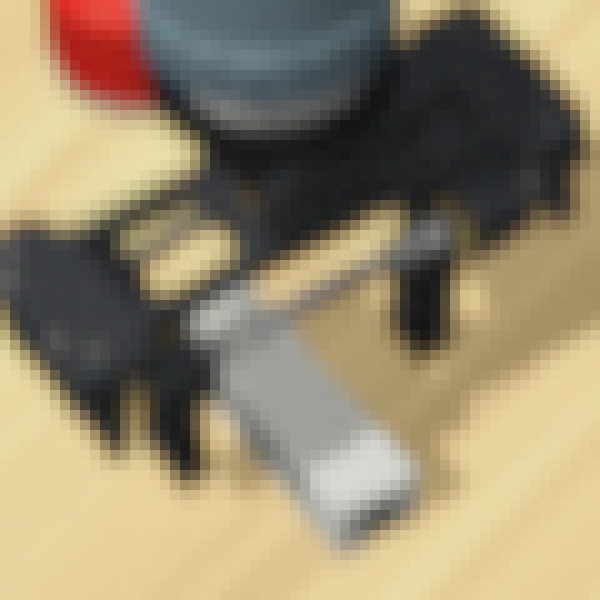

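>>> jog_arm(
  moves=[
    [0,0,0,0,1],
    [0,0,-4,0,1],
    [0,0,-7,0,1],
    [0,0,-10,0,1],
    [0,0,-10,0,1],
  ],
)

```text
time_s: 4.95
tcp_pos: [0.5807, 0.1195, -0.0062]
tcp_rot: [0.097, 0.701, -0.098, 0.7]
force: [-0.3, 0.1, -0.2]
opening: 1.0
```

```bash
python3 st.py; python3 - <<'E'
from bench import camera
from h import *
c=camera("side"); np.savez("side3.npz",**c); crop(c,255,315,180,240,10,"pics/side3.png")
E
```

```text
t 4.95 tcp [580.7 119.5  -6.2] x [-0.001 -0.    -1.   ] y [ 0.273  0.962 -0.   ] yaw_y 74.14 F [-0.3  0.1 -0.2] M [ 0.08 -0.12 -0.04] open 1.0 q [ 0.    0.48  1.68 -0.    0.98 -1.29]
```

View pics/side3.png

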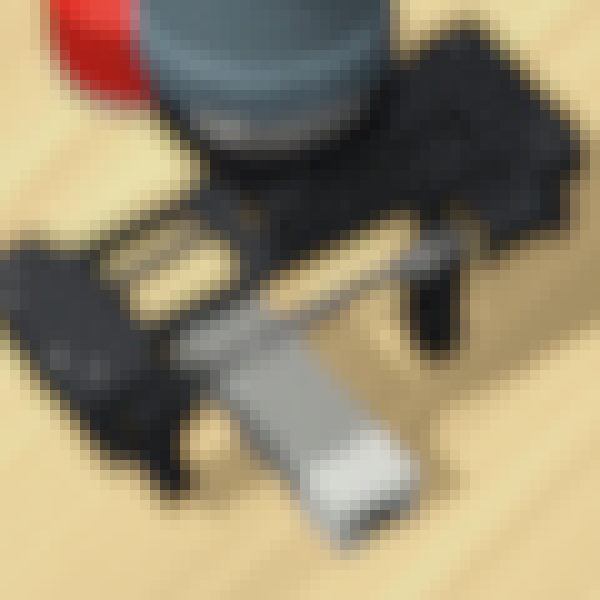

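>>> jog_arm(
  moves=[
    [0,0,-3,0,1],
    [0,0,-3,0,1],
    [0,0,-5,0,1],
    [0,0,-5,0,1],
  ],
)

```text
time_s: 5.4
tcp_pos: [0.581, 0.1195, -0.0109]
tcp_rot: [0.098, 0.7, -0.098, 0.7]
force: [-0.4, -0.8, 0.8]
opening: 1.004
```

>>> jog_arm(
  moves=[
    [0,0,-2,0,1],
    [0,0,-2,0,1],
    [0,0,-2,0,1],
  ],
)

```text
time_s: 5.7
tcp_pos: [0.5811, 0.1195, -0.0127]
tcp_rot: [0.098, 0.7, -0.098, 0.7]
force: [-0.6, 0.0, 0.4]
opening: 1.0
```

>>> jog_arm(
  moves=[
    [0,0,-2,0,1],
    [0,0,-2,0,1],
    [0,0,-2,0,1],
  ],
)

```text
time_s: 6.0
tcp_pos: [0.581, 0.1195, -0.0148]
tcp_rot: [0.098, 0.7, -0.098, 0.7]
force: [-0.3, -0.2, 0.4]
opening: 1.001
```

```bash
python3 st.py
```

```text
t 6.0 tcp [581.  119.5 -14.8] x [-0. -0. -1.] y [ 0.273  0.962 -0.   ] yaw_y 74.14 F [-0.3 -0.2  0.4] M [-0.01 -0.17  0.  ] open 1.001 q [ 0.    0.49  1.68 -0.    0.96 -1.29]
```

>>> jog_arm(
  moves=[
    [0,0,-2,0,1],
    [0,0,-2,0,1],
    [0,0,-2,0,1],
  ],
)

```text
time_s: 6.3
tcp_pos: [0.581, 0.1195, -0.0168]
tcp_rot: [0.098, 0.7, -0.098, 0.7]
force: [0.8, -0.9, 0.3]
opening: 1.001
```

>>> jog_arm(
  moves=[
    [0,0,-2,0,1],
    [0,0,-2,0,1],
    [0,0,-2,0,1],
  ],
)

```text
time_s: 6.6
tcp_pos: [0.5811, 0.1195, -0.0188]
tcp_rot: [0.098, 0.7, -0.098, 0.7]
force: [-0.3, 0.2, -0.1]
opening: 1.001
```

```bash
python3 st.py; python3 - <<'E'
from bench import camera
from h import *
c=camera("side"); np.savez("side4.npz",**c); crop(c,255,315,180,240,10,"pics/side4.png")
E
```

```text
t 6.6 tcp [581.1 119.5 -18.8] x [-0. -0. -1.] y [ 0.273  0.962 -0.   ] yaw_y 74.14 F [-0.3  0.2 -0.1] M [-0.01 -0.14 -0.02] open 1.001 q [ 0.    0.5   1.68 -0.    0.96 -1.29]
```

View pics/side4.png

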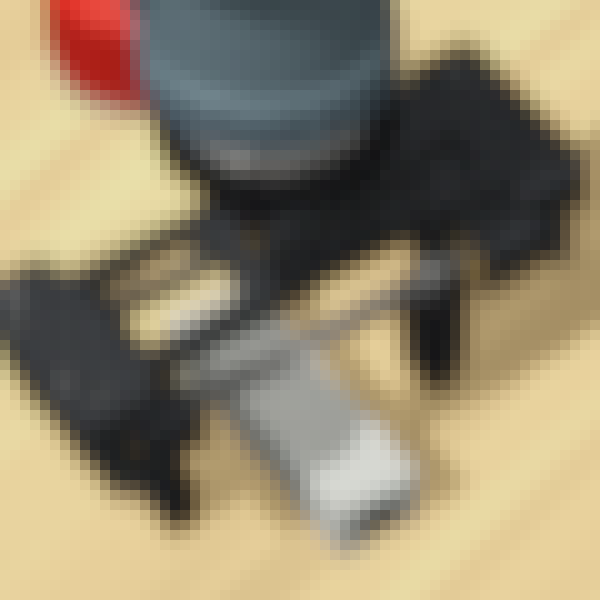

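>>> jog_arm(
  moves=[
    [0,0,-1.5,0,1],
    [0,0,-1.5,0,1],
    [0,0,-1.5,0,1],
  ],
)

```text
time_s: 6.95
tcp_pos: [0.5814, 0.1195, -0.0199]
tcp_rot: [0.098, 0.7, -0.098, 0.701]
force: [0.4, -0.4, 2.8]
opening: 0.999
```

>>> jog_arm(
  moves=[
    [0,0,-1.5,0,1],
    [0,0,-1.5,0,1],
    [0,0,-1.5,0,1],
  ],
)

```text
time_s: 7.25
tcp_pos: [0.5815, 0.1195, -0.02]
tcp_rot: [0.097, 0.7, -0.098, 0.7]
force: [-6.3, -0.9, 15.2]
opening: 1.002
```

>>> jog_arm(
  moves=[
    [0,0,6.8,0,1],
    [0,0,6.8,0,1],
    [0,0,6.8,0,-1],
    [0,0,6.8,0,-1],
    [0,0,6.8,0,-1],
  ],
)

```text
time_s: 7.75
tcp_pos: [0.5808, 0.1195, -0.0154]
tcp_rot: [0.098, 0.701, -0.098, 0.7]
force: [-0.2, 0.6, -0.3]
opening: 0.754
```

>>> jog_arm(
  moves=[
    [0,0,0,0,-1],
    [0,0,0,0,-1],
    [0,0,0,0,-1],
    [0,0,0,0,-1],
    [0,0,0,0,-1],
  ],
)

```text
time_s: 8.25
tcp_pos: [0.5812, 0.1196, -0.0149]
tcp_rot: [0.098, 0.7, -0.097, 0.7]
force: [0.1, 0.3, -0.6]
opening: 0.341
```

>>> jog_arm(
  moves=[
    [0,0,0,0,-1],
    [0,0,0,0,-1],
  ],
)

```text
time_s: 8.45
tcp_pos: [0.5812, 0.1196, -0.0149]
tcp_rot: [0.098, 0.7, -0.097, 0.7]
force: [0.7, 1.0, -0.8]
opening: 0.341
```

```bash
python3 st.py
```

```text
t 8.45 tcp [581.2 119.6 -14.9] x [ 0.  0. -1.] y [0.273 0.962 0.   ] yaw_y 74.14 F [ 0.7  1.  -0.8] M [ 0.12 -0.19  0.05] open 0.341 q [ 0.    0.49  1.68  0.    0.96 -1.29]
```

>>> jog_arm(
  moves=[
    [0,0,20,0,-1],
    [0,0,50,0,-1],
    [0,0,80,0,-1],
    [0,0,110,0,-1],
    [0,0,135,0,-1],
  ],
)

```text
time_s: 8.95
tcp_pos: [0.5806, 0.1194, 0.1209]
tcp_rot: [0.097, 0.701, -0.098, 0.7]
force: [0.1, 0.3, -4.2]
opening: 0.335
```

>>> jog_arm(
  moves=[
    [2,-35,0,-0.025,-1],
    [4,-75,0,-0.025,-1],
    [6,-115,0,-0.025,-1],
    [8,-155,0,-0.025,-1],
    [10,-195,0,-0.025,-1],
  ],
)

```text
time_s: 9.45
tcp_pos: [0.59, -0.0767, 0.1191]
tcp_rot: [0.106, 0.7, -0.106, 0.698]
force: [1.4, 0.2, -4.6]
opening: 0.333
```

>>> jog_arm(
  moves=[
    [0,-30,0,0,-1],
    [0,-55,0,0,-1],
    [0,-69,0,0,-1],
    [0,-69,0,0,-1],
    [0,-69,0,0,-1],
  ],
)

```text
time_s: 9.95
tcp_pos: [0.5907, -0.1436, 0.1195]
tcp_rot: [0.107, 0.7, -0.106, 0.699]
force: [-0.8, 0.4, -5.0]
opening: 0.339
```

```bash
python3 st.py; python3 - <<'E'
from bench import camera
from h import *
c=camera("side"); np.savez("side5.npz",**c); crop(c,290,390,110,200,7,"pics/side5.png")
c=camera("top"); np.savez("top5.npz",**c); crop(c,320,420,140,230,7,"pics/top5.png")
E
```

```text
t 9.95 tcp [ 590.7 -143.6  119.5] x [-0.001  0.001 -1.   ] y [0.297 0.955 0.001] yaw_y 72.7 F [-0.8  0.4 -5. ] M [ 0.06 -0.18 -0.03] open 0.339 q [-0.43  0.33  1.59  0.    1.22 -1.7 ]
```

View pics/side5.png

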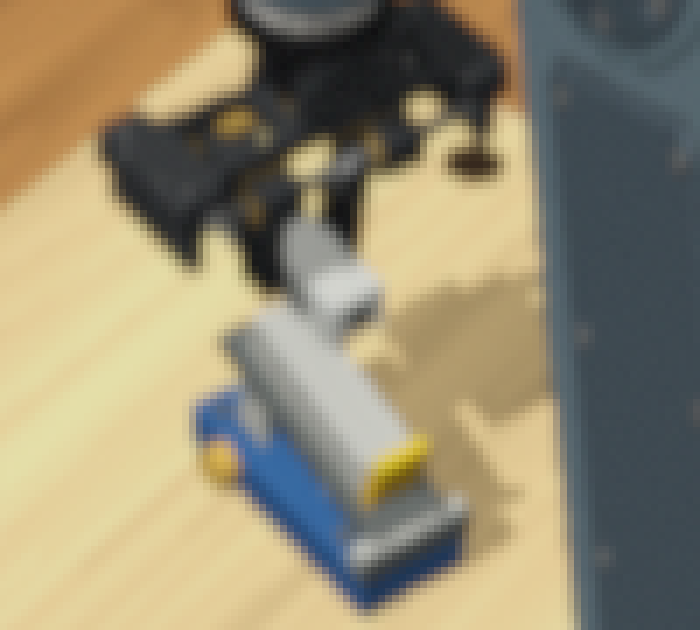

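View pics/top5.png

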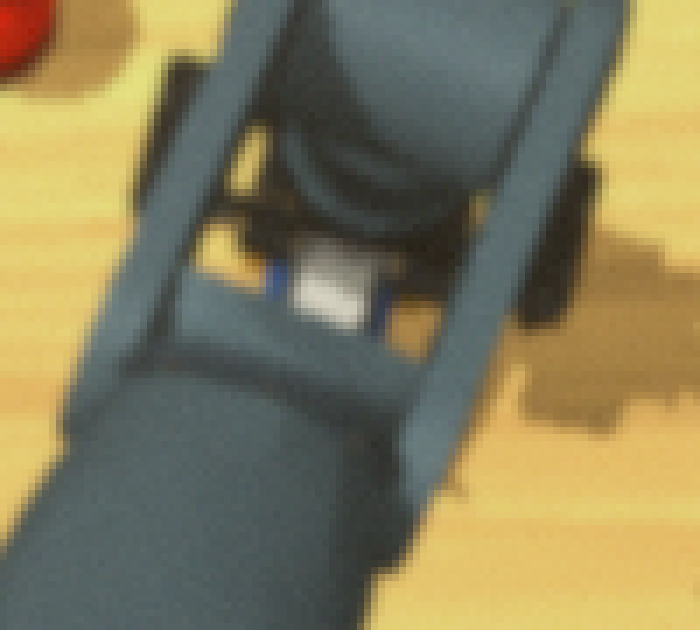

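>>> jog_arm(
  moves=[
    [0.6,-1,-12,0,-1],
    [0.6,-1,-24,0,-1],
    [0.6,-1,-30,0,-1],
    [0.6,-1,-30,0,-1],
    [0.6,-1,-30,0,-1],
  ],
)

```text
time_s: 10.55
tcp_pos: [0.5916, -0.1452, 0.0897]
tcp_rot: [0.106, 0.699, -0.106, 0.699]
force: [-0.9, -0.6, -3.8]
opening: 0.338
```

>>> jog_arm(
  moves=[
    [0,0,-1.5,0,-1],
    [0,0,-3,0,-1],
    [0,0,-3,0,-1],
  ],
)

```text
time_s: 10.85
tcp_pos: [0.5918, -0.1455, 0.0872]
tcp_rot: [0.106, 0.699, -0.106, 0.699]
force: [-0.1, 0.0, -4.7]
opening: 0.335
```

>>> jog_arm(
  moves=[
    [0,0,-1,0,-1],
    [0,0,-2,0,-1],
    [0,0,-2,0,-1],
  ],
)

```text
time_s: 11.15
tcp_pos: [0.592, -0.1456, 0.0863]
tcp_rot: [0.106, 0.699, -0.106, 0.699]
force: [-3.6, 1.2, 4.1]
opening: 0.337
```

```bash
python3 st.py
```

```text
t 11.15 tcp [ 592.  -145.6   86.3] x [ 0.001 -0.    -1.   ] y [ 0.297  0.955 -0.   ] yaw_y 72.72 F [-3.6  1.2  4.1] M [0.22 0.38 0.02] open 0.337 q [-0.44  0.38  1.61 -0.    1.16 -1.7 ]
```

>>> jog_arm(
  moves=[
    [-0.6,1.0,2.5,0,-1],
    [-0.6,1.0,2.5,0,-1],
    [-0.6,1.0,2.5,0,-1],
  ],
)

```text
time_s: 11.45
tcp_pos: [0.591, -0.1444, 0.0872]
tcp_rot: [0.106, 0.699, -0.106, 0.699]
force: [-0.9, 0.4, -4.2]
opening: 0.334
```

```bash
python3 st.py; python3 - <<'E'
from bench import camera
from h import *
c=camera("side"); np.savez("side6.npz",**c); crop(c,305,375,125,195,9,"pics/side6.png")
c=camera("top"); np.savez("top6.npz",**c); crop(c,335,400,150,220,9,"pics/top6.png")
E
```

```text
t 11.45 tcp [ 591.  -144.4   87.2] x [-0.  0. -1.] y [0.297 0.955 0.   ] yaw_y 72.71 F [-0.9  0.4 -4.2] M [ 0.03 -0.11  0.01] open 0.334 q [-0.43  0.37  1.61  0.    1.16 -1.7 ]
```

View pics/side6.png

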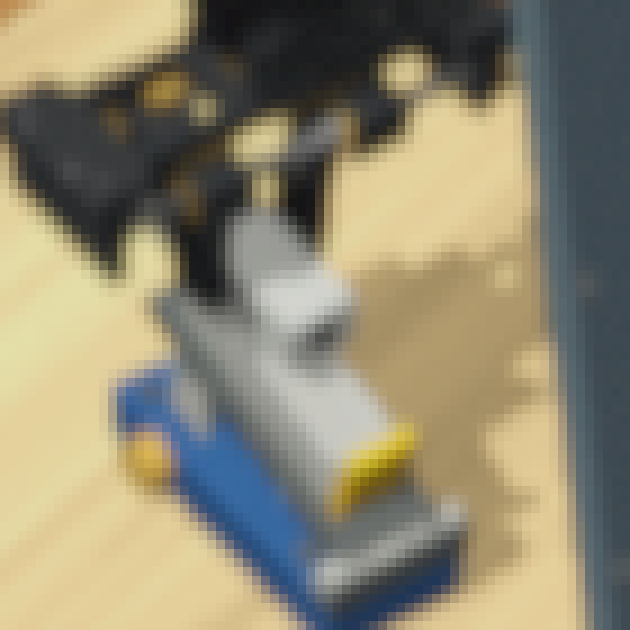

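View pics/top6.png

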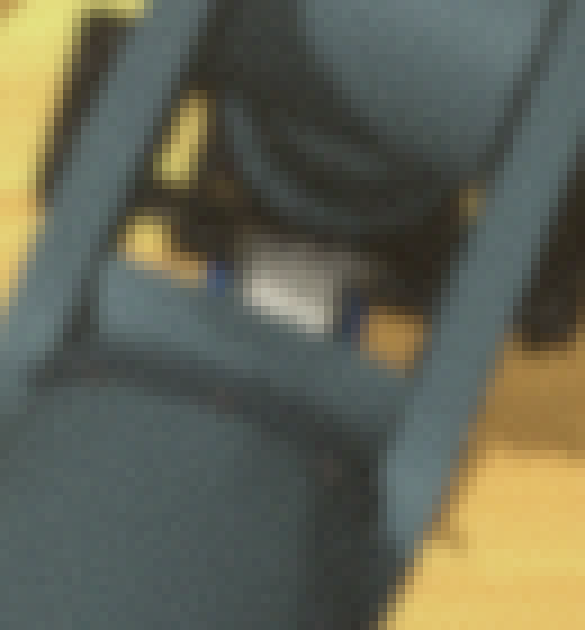

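>>> jog_arm(
  moves=[
    [0,0,-1.5,0,-1],
    [0,0,-3,0,-1],
    [0,0,-3,0,-1],
  ],
)

```text
time_s: 11.85
tcp_pos: [0.5912, -0.1445, 0.0862]
tcp_rot: [0.106, 0.699, -0.106, 0.699]
force: [-5.7, 0.3, 8.5]
opening: 0.339
```

```bash
python3 st.py
```

```text
t 11.85 tcp [ 591.2 -144.5   86.2] x [ 0. -0. -1.] y [ 0.297  0.955 -0.   ] yaw_y 72.72 F [-5.7  0.3  8.5] M [ 0.31  0.68 -0.01] open 0.339 q [-0.43  0.37  1.61 -0.    1.16 -1.7 ]
```

>>> jog_arm(
  moves=[
    [0,0,-1,0,-1],
    [0,0,-1.5,0,-1],
    [0,0,-1.5,0,-1],
  ],
)

```text
time_s: 12.15
tcp_pos: [0.5913, -0.1445, 0.086]
tcp_rot: [0.106, 0.699, -0.106, 0.699]
force: [-10.9, 4.0, 16.4]
opening: 0.34
```

```bash
python3 st.py
```

```text
t 12.15 tcp [ 591.3 -144.5   86. ] x [ 0.    -0.001 -1.   ] y [ 0.297  0.955 -0.   ] yaw_y 72.73 F [-10.9   4.   16.4] M [0.55 1.28 0.04] open 0.34 q [-0.43  0.37  1.61 -0.    1.16 -1.7 ]
```

>>> jog_arm(
  moves=[
    [-1,0.3,0,0,-1],
    [-1.9,0.6,0,0,-1],
    [-1.9,0.6,0,0,-1],
  ],
)

```text
time_s: 12.45
tcp_pos: [0.5912, -0.1445, 0.086]
tcp_rot: [0.106, 0.697, -0.107, 0.701]
force: [-2.5, 1.4, 9.9]
opening: 0.332
```

```bash
python3 st.py
```

```text
t 12.45 tcp [ 591.2 -144.5   86. ] x [ 0.005 -0.002 -1.   ] y [ 0.297  0.955 -0.   ] yaw_y 72.72 F [-2.5  1.4  9.9] M [0.23 0.01 0.  ] open 0.332 q [-0.43  0.37  1.61  0.    1.15 -1.7 ]
```

>>> jog_arm(
  moves=[
    [-1,0.3,-1,0,-1],
    [-1.9,0.6,-2,0,-1],
    [-1.9,0.6,-2,0,-1],
  ],
)

```text
time_s: 12.75
tcp_pos: [0.5909, -0.1444, 0.0853]
tcp_rot: [0.106, 0.696, -0.107, 0.702]
force: [0.4, 1.9, 13.0]
opening: 0.335
```

```bash
python3 st.py
```

```text
t 12.75 tcp [ 590.9 -144.4   85.3] x [ 0.008 -0.003 -1.   ] y [ 0.297  0.955 -0.001] yaw_y 72.72 F [ 0.4  1.9 13. ] M [ 0.3  -0.27  0.11] open 0.335 q [-0.43  0.37  1.62  0.    1.14 -1.7 ]
```

>>> jog_arm(
  moves=[
    [-0.5,0.2,-1,0,-1],
    [-1,0.3,-1.5,0,-1],
    [-1,0.3,-1.5,0,-1],
  ],
)

```text
time_s: 13.05
tcp_pos: [0.59, -0.1442, 0.0838]
tcp_rot: [0.106, 0.696, -0.107, 0.702]
force: [0.0, 1.8, 12.3]
opening: 0.334
```

```bash
python3 st.py; python3 - <<'E'
from bench import camera
from h import *
c=camera("side"); np.savez("side7.npz",**c); crop(c,305,375,125,195,9,"pics/side7.png")
E
```

```text
t 13.05 tcp [ 590.  -144.2   83.8] x [ 0.008 -0.003 -1.   ] y [ 0.297  0.955 -0.   ] yaw_y 72.71 F [ 0.   1.8 12.3] M [ 0.23 -0.46  0.05] open 0.334 q [-0.44  0.37  1.62  0.    1.14 -1.7 ]
```

View pics/side7.png

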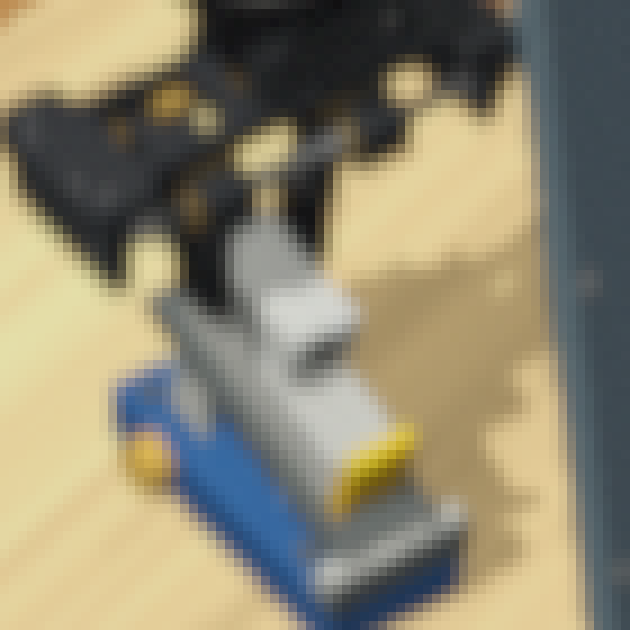

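>>> jog_arm(
  moves=[
    [0,0,-1,0,-1],
    [0,0,-1.5,0,-1],
    [0,0,-1.5,0,-1],
  ],
)

```text
time_s: 13.4
tcp_pos: [0.5892, -0.1439, 0.0819]
tcp_rot: [0.106, 0.697, -0.107, 0.701]
force: [-2.2, 2.4, 13.0]
opening: 0.336
```

```bash
python3 st.py
```

```text
t 13.4 tcp [ 589.2 -143.9   81.9] x [ 0.006 -0.002 -1.   ] y [ 0.297  0.955 -0.   ] yaw_y 72.72 F [-2.2  2.4 13. ] M [ 0.3  -0.09  0.01] open 0.336 q [-0.44  0.37  1.62  0.    1.14 -1.7 ]
```

>>> jog_arm(
  moves=[
    [0,0,-1,0,-1],
    [0,0,-1,0,-1],
    [0,0,-1,0,-1],
  ],
)

```text
time_s: 13.7
tcp_pos: [0.5888, -0.1438, 0.0808]
tcp_rot: [0.106, 0.697, -0.107, 0.701]
force: [-3.7, 2.4, 14.0]
opening: 0.337
```

```bash
python3 st.py
```

```text
t 13.7 tcp [ 588.8 -143.8   80.8] x [ 0.006 -0.002 -1.   ] y [ 0.297  0.955 -0.   ] yaw_y 72.72 F [-3.7  2.4 14. ] M [0.35 0.06 0.07] open 0.337 q [-0.44  0.37  1.62  0.    1.14 -1.7 ]
```

>>> jog_arm(
  moves=[
    [0,0,-1,0,-1],
    [0,0,-1,0,-1],
    [0,0,-1,0,-1],
  ],
)

```text
time_s: 14.0
tcp_pos: [0.5887, -0.1438, 0.0803]
tcp_rot: [0.106, 0.697, -0.107, 0.701]
force: [-5.6, 3.1, 17.4]
opening: 0.339
```

```bash
python3 st.py; python3 - <<'E'
from bench import camera
from h import *
c=camera("side"); np.savez("side8.npz",**c); crop(c,305,375,125,195,9,"pics/side8.png")
E
```

```text
t 14.0 tcp [ 588.7 -143.8   80.3] x [ 0.005 -0.002 -1.   ] y [ 0.297  0.955 -0.001] yaw_y 72.72 F [-5.6  3.1 17.4] M [0.45 0.44 0.06] open 0.339 q [-0.44  0.37  1.63  0.    1.14 -1.7 ]
```

View pics/side8.png

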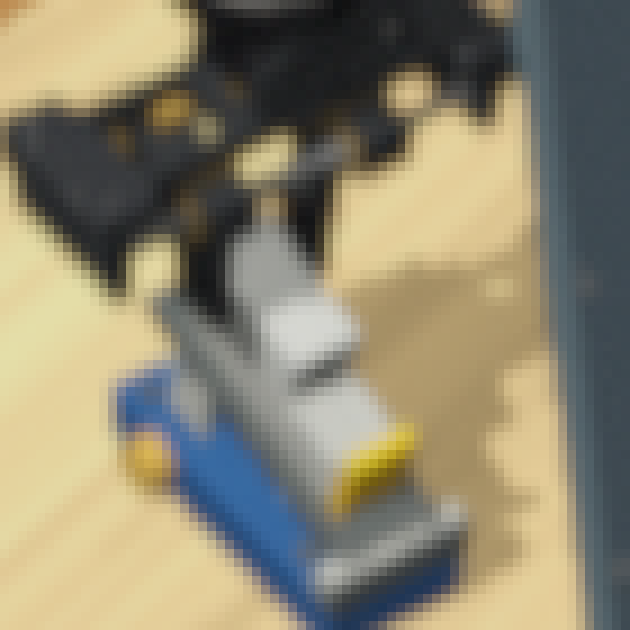

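>>> jog_arm(
  moves=[
    [-0.5,0.2,-0.4,0,-1],
    [-1,0.3,-0.8,0,-1],
    [-1,0.3,-0.8,0,-1],
    [-1,0.3,-0.8,0,-1],
  ],
)

```text
time_s: 14.45
tcp_pos: [0.5888, -0.1438, 0.0802]
tcp_rot: [0.106, 0.696, -0.107, 0.702]
force: [-4.4, 2.9, 18.4]
opening: 0.337
```

```bash
python3 st.py
```

```text
t 14.45 tcp [ 588.8 -143.8   80.2] x [ 0.008 -0.003 -1.   ] y [ 0.297  0.955 -0.001] yaw_y 72.72 F [-4.4  2.9 18.4] M [0.45 0.18 0.01] open 0.337 q [-0.44  0.37  1.63  0.    1.13 -1.7 ]
```

>>> jog_arm(
  moves=[
    [-1,0.3,-0.3,0,-1],
    [-1.9,0.6,-0.6,0,-1],
    [-2.9,0.9,-0.9,0,-1],
  ],
)

```text
time_s: 14.75
tcp_pos: [0.5888, -0.1439, 0.0802]
tcp_rot: [0.105, 0.694, -0.107, 0.704]
force: [6.2, 0.0, 14.2]
opening: 0.333
```

```bash
python3 st.py
```

```text
t 14.75 tcp [ 588.8 -143.9   80.2] x [ 0.014 -0.005 -1.   ] y [ 0.297  0.955 -0.001] yaw_y 72.7 F [ 6.2  0.  14.2] M [ 0.11 -1.17 -0.02] open 0.333 q [-0.44  0.37  1.63  0.    1.13 -1.71]
```

>>> jog_arm(
  moves=[
    [-1,0.3,-0.4,0,-1],
    [-1.9,0.6,-0.8,0,-1],
    [-2.9,0.9,-1.2,0,-1],
  ],
)

```text
time_s: 15.05
tcp_pos: [0.5866, -0.1437, 0.0796]
tcp_rot: [0.105, 0.693, -0.108, 0.705]
force: [6.6, -0.7, 16.0]
opening: 0.333
```

```bash
python3 st.py
```

```text
t 15.05 tcp [ 586.6 -143.7   79.6] x [ 0.016 -0.006 -1.   ] y [ 0.297  0.955 -0.001] yaw_y 72.69 F [ 6.6 -0.7 16. ] M [-0.02 -1.23 -0.01] open 0.333 q [-0.44  0.36  1.64  0.    1.12 -1.71]
```

>>> jog_arm(
  moves=[
    [-1.5,0.7,-0.4,0,-1],
    [-3,1.3,-0.8,0,-1],
    [-4.7,2.0,-1.2,0,-1],
  ],
)

```text
time_s: 15.35
tcp_pos: [0.5818, -0.1421, 0.0783]
tcp_rot: [0.105, 0.693, -0.108, 0.705]
force: [6.6, -2.2, 14.6]
opening: 0.339
```

```bash
cat >> st.py <<'E'
u=np.array([.955,-.297]);v=np.array([.297,.955]); g=s["tcp_pos"]*1000-50*M[:,0]; d=g[:2]-[563.6,-136]
t=.265; F=s["force"]; Fz=F[2]+4.6; Fu=F[:2]@u
print("X",round((d@u+12*np.sin(t))/np.cos(t),1),"lat",round(d@v,2),"N",round(Fz*np.cos(t)-Fu*np.sin(t),1),"T",round(Fu*np.cos(t)+Fz*np.sin(t),1),"Fv",round(F[:2]@v,1),"zgrip",round(g[2],1))
E
python3 st.py
```

```text
t 15.35 tcp [ 581.8 -142.1   78.3] x [ 0.015 -0.007 -1.   ] y [ 0.298  0.955 -0.002] yaw_y 72.69 F [ 6.6 -2.2 14.6] M [-0.17 -1.1   0.02] open 0.339 q [-0.44  0.35  1.66  0.    1.11 -1.71]
X 22.2 lat -0.31 N 16.7 T 11.8 Fv -0.1 zgrip 128.3
```

>>> jog_arm(
  moves=[
    [-1.8,0.7,-0.5,0,-1],
    [-3.7,1.3,-1.0,0,-1],
    [-5.5,1.9,-1.5,0,-1],
    [-7.3,2.5,-2.0,0,-1],
  ],
)

```text
time_s: 15.75
tcp_pos: [0.5747, -0.1396, 0.0764]
tcp_rot: [0.105, 0.693, -0.108, 0.705]
force: [6.6, -2.4, 16.9]
opening: 0.337
```

```bash
python3 st.py; python3 - <<'E'
from bench import camera
from h import *
c=camera("side"); np.savez("side9.npz",**c); crop(c,305,375,125,195,9,"pics/side9.png")
E
```

```text
t 15.75 tcp [ 574.7 -139.6   76.4] x [ 0.016 -0.007 -1.   ] y [ 0.298  0.955 -0.002] yaw_y 72.69 F [ 6.6 -2.4 16.9] M [-0.15 -1.13 -0.01] open 0.337 q [-0.44  0.34  1.68  0.    1.11 -1.71]
X 14.5 lat -0.08 N 19.0 T 12.4 Fv -0.4 zgrip 126.4
```

View pics/side9.png

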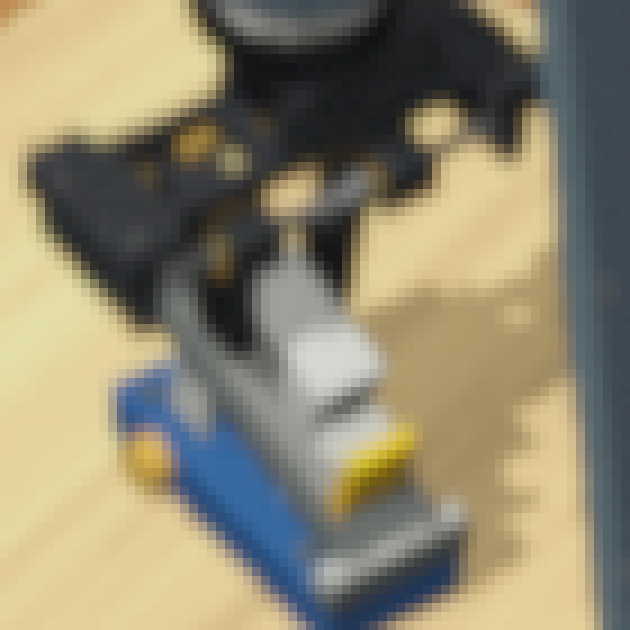

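>>> jog_arm(
  moves=[
    [-1.8,0.6,-0.5,0,-1],
    [-3.7,1.2,-0.9,0,-1],
    [-5.5,1.8,-1.4,0,-1],
    [-7.3,2.4,-1.9,0,-1],
  ],
)

```text
time_s: 16.2
tcp_pos: [0.5674, -0.1373, 0.0745]
tcp_rot: [0.105, 0.693, -0.108, 0.705]
force: [6.6, -2.3, 17.3]
opening: 0.337
```

```bash
python3 st.py
```

```text
t 16.2 tcp [ 567.4 -137.3   74.5] x [ 0.016 -0.007 -1.   ] y [ 0.298  0.955 -0.002] yaw_y 72.68 F [ 6.6 -2.3 17.3] M [-0.13 -1.18  0.03] open 0.337 q [-0.44  0.33  1.7   0.    1.1  -1.71]
X 6.6 lat 0.02 N 19.3 T 12.5 Fv -0.2 zgrip 124.5
```

>>> jog_arm(
  moves=[
    [-1,0.3,-0.25,0,-1],
    [-2,0.6,-0.5,0,-1],
    [-2.9,0.9,-0.75,0,-1],
  ],
)

```text
time_s: 16.5
tcp_pos: [0.5646, -0.1364, 0.0737]
tcp_rot: [0.105, 0.693, -0.108, 0.705]
force: [7.1, -2.8, 16.1]
opening: 0.338
```

```bash
python3 st.py
```

```text
t 16.5 tcp [ 564.6 -136.4   73.7] x [ 0.016 -0.007 -1.   ] y [ 0.298  0.955 -0.002] yaw_y 72.68 F [ 7.1 -2.8 16.1] M [-0.13 -1.19 -0.01] open 0.338 q [-0.44  0.32  1.71  0.    1.09 -1.71]
X 3.5 lat -0.01 N 18.0 T 12.8 Fv -0.6 zgrip 123.7
```

```bash
python3 - <<'E'
from bench import camera
from h import *
c=camera("side"); np.savez("side10.npz",**c); crop(c,310,370,135,195,10,"pics/side10.png")
c=camera("top"); np.savez("top10.npz",**c); crop(c,335,400,150,220,9,"pics/top10.png")
E
```

```text
(no output)
```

View pics/side10.png

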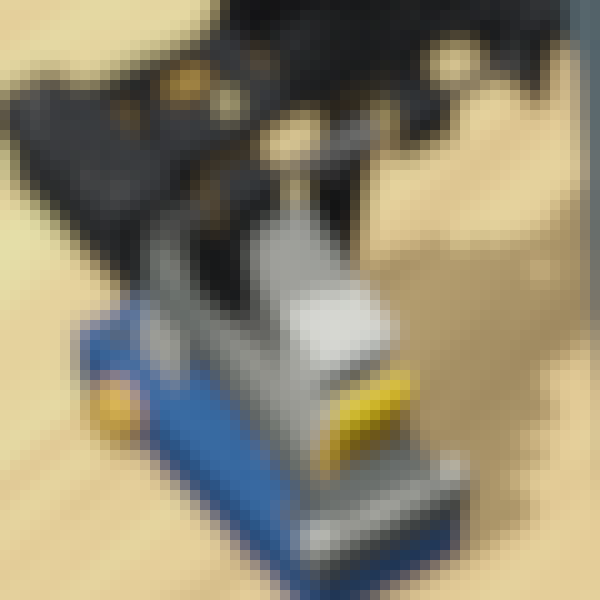

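View pics/top10.png

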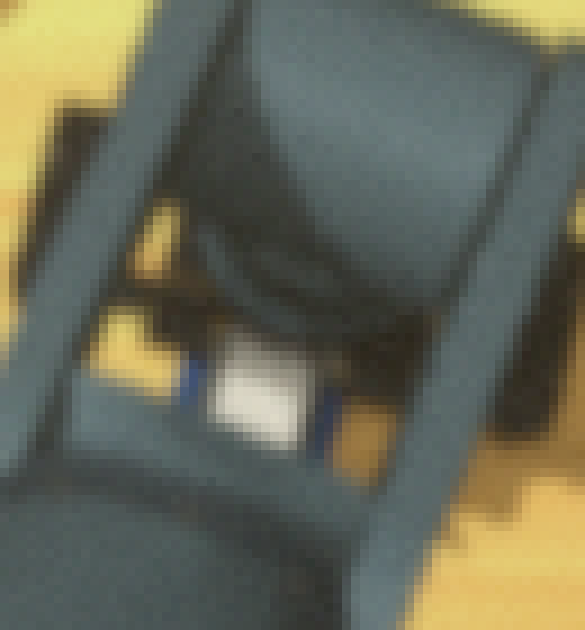

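```bash
cat > lat.py <<'E'
from meas import *
import sys
u=np.array([.955,-.297]);v=np.array([.297,.955]);c0=np.array([563.6,-136])
def lat(c,box,h,vm,sm,tag,ts=.26):
    # brightness-weighted rows: threshold mask, per-row mid columns
    m=mask(c,box,vm,sm); vv,uu=np.nonzero(m); T=c["T"]
    a=-.30; tt=np.tan(ts); nr=np.array([-tt*.955,tt*.297,1]); p0=np.array([.5636,-.136,h])
    d=np.c_[(uu-c["cx"])/c["fx"],-(vv-c["cy"])/c["fy"],-np.ones(len(uu))]@T[:3,:3].T; o=T[:3,3]
    Q=(o+d*(((p0-o)@nr)/(d@nr))[:,None])[:,:2]*1000-c0
    U=Q@u;V=Q@v
    for lo in range(-60,60,10):
        k=(U>=lo)&(U<lo+10)
        if k.sum()>8: print(tag,lo,k.sum(),"V mid",round((V[k].min()+V[k].max())/2,1),"mean",round(V[k].mean(),1),"span",round(np.ptp(V[k]),1))
    print(tag,"U",U.min().round(1),U.max().round(1))
if __name__=="__main__":
    lat(np.load("top0.npz"),(350,385,165,205),.1055,150,60,"ref0")
    lat(np.load("top10.npz"),(350,375,180,202),.1305,130,60,"g10")
E
python3 lat.py
```

```text
ref0 -50 21 V mid 0.9 mean 1.4 span 27.6
ref0 -40 29 V mid -0.1 mean -0.1 span 28.5
ref0 -30 28 V mid -0.2 mean -0.1 span 27.6
ref0 -20 28 V mid 0.4 mean 0.4 span 28.1
ref0 -10 29 V mid -0.2 mean -0.4 span 28.1
ref0 0 28 V mid 0.4 mean 0.3 span 27.5
ref0 10 29 V mid 0.3 mean 0.2 span 28.4
ref0 20 28 V mid 0.2 mean 0.2 span 27.5
ref0 30 30 V mid 0.0 mean 0.2 span 28.3
ref0 40 17 V mid -0.2 mean 0.1 span 24.3
ref0 U -46.9 46.8
g10 -50 18 V mid -0.8 mean -1.9 span 27.2
g10 -40 34 V mid 1.3 mean 1.7 span 32.4
g10 -30 31 V mid 1.9 mean 1.3 span 30.2
g10 U -46.2 -17.9
```

>>> jog_arm(
  moves=[
    [-1,0.3,-0.25,0,-1],
    [-1.9,0.6,-0.5,0,-1],
    [-1.9,0.6,-0.5,0,-1],
  ],
)

```text
time_s: 16.9
tcp_pos: [0.5626, -0.1358, 0.0732]
tcp_rot: [0.105, 0.693, -0.108, 0.705]
force: [5.9, -2.1, 17.0]
opening: 0.342
```

```bash
python3 st.py
```

```text
t 16.9 tcp [ 562.6 -135.8   73.2] x [ 0.015 -0.007 -1.   ] y [ 0.298  0.955 -0.002] yaw_y 72.68 F [ 5.9 -2.1 17. ] M [-0.16 -1.12  0.01] open 0.342 q [-0.44  0.32  1.71  0.    1.09 -1.71]
X 1.3 lat 0.01 N 19.2 T 11.6 Fv -0.2 zgrip 123.2
```

>>> jog_arm(
  moves=[
    [-1,0.3,-0.25,0,-1],
    [-1.9,0.6,-0.5,0,-1],
    [-1.9,0.6,-0.5,0,-1],
  ],
)

```text
time_s: 17.2
tcp_pos: [0.5607, -0.1352, 0.0727]
tcp_rot: [0.105, 0.693, -0.108, 0.705]
force: [6.0, -1.7, 17.3]
opening: 0.337
```

```bash
python3 st.py
```

```text
t 17.2 tcp [ 560.7 -135.2   72.7] x [ 0.016 -0.007 -1.   ] y [ 0.298  0.955 -0.002] yaw_y 72.68 F [ 6.  -1.7 17.3] M [-0.14 -1.12 -0.05] open 0.337 q [-0.44  0.32  1.72  0.    1.09 -1.71]
X -0.7 lat -0.0 N 19.5 T 11.7 Fv 0.1 zgrip 122.7
```

>>> jog_arm(
  moves=[
    [-0.7,0.2,-0.2,0,-1],
    [-1.4,0.4,-0.35,0,-1],
    [-1.4,0.4,-0.35,0,-1],
  ],
)

```text
time_s: 17.5
tcp_pos: [0.5594, -0.1348, 0.0723]
tcp_rot: [0.105, 0.693, -0.108, 0.705]
force: [5.8, -2.4, 17.0]
opening: 0.34
```

```bash
python3 st.py
```

```text
t 17.5 tcp [ 559.4 -134.8   72.3] x [ 0.016 -0.007 -1.   ] y [ 0.298  0.955 -0.002] yaw_y 72.68 F [ 5.8 -2.4 17. ] M [-0.1  -1.11 -0.03] open 0.34 q [-0.44  0.32  1.72  0.    1.09 -1.71]
X -2.2 lat -0.01 N 19.2 T 11.7 Fv -0.6 zgrip 122.3
```

>>> jog_arm(
  moves=[
    [-0.7,0.2,-0.2,0,-1],
    [-1.4,0.4,-0.35,0,-1],
    [-1.4,0.4,-0.35,0,-1],
  ],
)

```text
time_s: 17.8
tcp_pos: [0.5582, -0.1344, 0.072]
tcp_rot: [0.105, 0.693, -0.108, 0.705]
force: [7.3, -2.1, 16.8]
opening: 0.338
```

```bash
python3 st.py
```

```text
t 17.8 tcp [ 558.2 -134.4   72. ] x [ 0.016 -0.007 -1.   ] y [ 0.298  0.955 -0.002] yaw_y 72.68 F [ 7.3 -2.1 16.8] M [-0.14 -1.24 -0.06] open 0.338 q [-0.44  0.31  1.73  0.    1.09 -1.71]
X -3.5 lat -0.04 N 18.7 T 12.9 Fv 0.1 zgrip 122.0
```

>>> jog_arm(
  moves=[
    [-0.7,0.2,-0.2,0,-1],
    [-1.4,0.4,-0.4,0,-1],
    [-1.4,0.4,-0.4,0,-1],
  ],
)

```text
time_s: 18.1
tcp_pos: [0.5582, -0.1345, 0.072]
tcp_rot: [0.105, 0.692, -0.108, 0.706]
force: [12.4, -3.0, 14.0]
opening: 0.334
```

```bash
python3 st.py
```

```text
t 18.1 tcp [ 558.2 -134.5   72. ] x [ 0.019 -0.008 -1.   ] y [ 0.298  0.955 -0.002] yaw_y 72.67 F [12.4 -3.  14. ] M [-0.24 -1.95  0.  ] open 0.334 q [-0.44  0.31  1.73  0.    1.08 -1.71]
X -3.6 lat -0.02 N 14.6 T 17.1 Fv 0.8 zgrip 122.0
```

```bash
python3 - <<'E'
from bench import camera
from h import *
c=camera("side"); np.savez("side11.npz",**c); crop(c,310,370,135,195,10,"pics/side11.png")
E
```

```text
(no output)
```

View pics/side11.png

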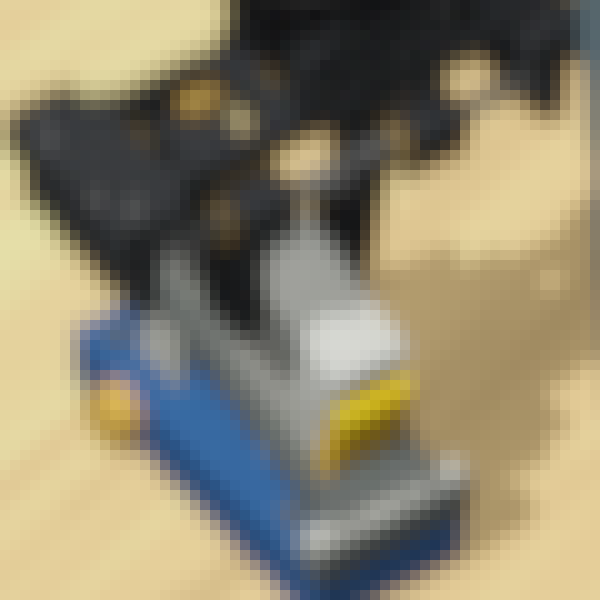

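>>> jog_arm(
  moves=[
    [1,-0.3,0.6,0,-1],
    [1.9,-0.6,1.2,0,-1],
    [1.9,-0.6,1.2,0,-1],
  ],
)

```text
time_s: 18.45
tcp_pos: [0.5581, -0.1344, 0.072]
tcp_rot: [0.105, 0.694, -0.108, 0.704]
force: [6.5, -2.5, 12.5]
opening: 0.339
```

```bash
python3 st.py
```

```text
t 18.45 tcp [ 558.1 -134.4   72. ] x [ 0.014 -0.006 -1.   ] y [ 0.298  0.955 -0.002] yaw_y 72.68 F [ 6.5 -2.5 12.5] M [-0.15 -1.33  0.01] open 0.339 q [-0.44  0.31  1.72  0.    1.09 -1.71]
X -3.5 lat -0.02 N 14.7 T 11.2 Fv -0.4 zgrip 122.0
```

>>> jog_arm(
  moves=[
    [1,-0.3,0.7,0,-1],
    [1.9,-0.6,1.4,0,-1],
    [1.9,-0.6,1.4,0,-1],
  ],
)

```text
time_s: 18.75
tcp_pos: [0.5579, -0.1343, 0.072]
tcp_rot: [0.105, 0.695, -0.108, 0.703]
force: [3.2, -2.9, 10.3]
opening: 0.342
```

```bash
python3 st.py
```

```text
t 18.75 tcp [ 557.9 -134.3   72. ] x [ 0.01  -0.005 -1.   ] y [ 0.298  0.955 -0.002] yaw_y 72.69 F [ 3.2 -2.9 10.3] M [-0.23 -0.81 -0.03] open 0.342 q [-0.44  0.32  1.72  0.    1.09 -1.71]
X -3.5 lat 0.0 N 13.3 T 7.6 Fv -1.9 zgrip 122.0
```

>>> jog_arm(
  moves=[
    [0.6,-0.2,0.7,0,-1],
    [1.2,-0.4,1.2,0,-1],
    [1.2,-0.4,1.2,0,-1],
  ],
)

```text
time_s: 19.05
tcp_pos: [0.5578, -0.1343, 0.072]
tcp_rot: [0.105, 0.696, -0.107, 0.702]
force: [1.7, -3.3, 7.0]
opening: 0.335
```

```bash
python3 st.py
```

```text
t 19.05 tcp [ 557.8 -134.3   72. ] x [ 0.007 -0.004 -1.   ] y [ 0.298  0.955 -0.001] yaw_y 72.69 F [ 1.7 -3.3  7. ] M [-0.29 -0.73 -0.01] open 0.335 q [-0.44  0.32  1.72 -0.    1.1  -1.71]
X -3.5 lat -0.01 N 10.5 T 5.5 Fv -2.6 zgrip 122.0
```

>>> jog_arm(
  moves=[
    [-0.1,-0.4,0,0,-1],
    [-0.1,-0.4,0,0,1],
    [-0.1,-0.4,0,0,1],
    [-0.1,-0.4,0,0,1],
    [-0.1,-0.4,0,0,1],
  ],
)

```text
time_s: 19.55
tcp_pos: [0.5539, -0.1325, 0.0687]
tcp_rot: [0.106, 0.699, -0.106, 0.699]
force: [-0.4, 0.5, 0.2]
opening: 0.675
```

>>> jog_arm(
  moves=[
    [0,0,0,0,1],
    [0,0,0,0,1],
    [0,0,0,0,1],
    [0,0,0,0,1],
    [0,0,5,0,1],
  ],
)

```text
time_s: 20.05
tcp_pos: [0.5536, -0.1324, 0.0735]
tcp_rot: [0.106, 0.7, -0.106, 0.699]
force: [-0.3, -0.2, -0.6]
opening: 0.997
```

```bash
python3 st.py
```

```text
t 20.05 tcp [ 553.6 -132.4   73.5] x [-0.001  0.001 -1.   ] y [0.297 0.955 0.   ] yaw_y 72.71 F [-0.3 -0.2 -0.6] M [ 0.02 -0.18  0.03] open 0.997 q [-0.44  0.31  1.72 -0.    1.11 -1.71]
X -7.6 lat 0.45 N 3.9 T 0.8 Fv -0.3 zgrip 123.5
```

Released cleanly. Rising, then moving aside to inspect.

>>> jog_arm(
  moves=[
    [0,0,20,0,1],
    [0,0,50,0,1],
    [0,0,90,0,1],
    [0,0,120,0,1],
    [0,0,120,0,1],
  ],
)

```text
time_s: 20.55
tcp_pos: [0.5572, -0.134, 0.1999]
tcp_rot: [0.105, 0.696, -0.107, 0.702]
force: [1.6, 0.2, -0.0]
opening: 0.999
```

>>> jog_arm(
  moves=[
    [-25,-35,0,0,1],
    [-50,-70,0,0,1],
    [-75,-105,0,0,1],
    [-100,-140,0,0,1],
    [-125,-175,0,0,1],
  ],
)

```text
time_s: 21.05
tcp_pos: [0.4277, -0.3084, 0.1933]
tcp_rot: [0.106, 0.699, -0.106, 0.699]
force: [-0.1, -0.9, -0.1]
opening: 0.996
```

>>> jog_arm(
  moves=[
    [-25,-35,0,0,1],
    [-50,-70,0,0,1],
    [-75,-105,0,0,1],
    [-75,-105,0,0,1],
  ],
)

```text
time_s: 21.45
tcp_pos: [0.351, -0.4161, 0.1933]
tcp_rot: [0.108, 0.699, -0.108, 0.698]
force: [-0.5, 0.1, 0.6]
opening: 0.998
```

```bash
python3 st.py; python3 - <<'E'
from bench import camera
from h import *
c=camera("side"); np.savez("side12.npz",**c); crop(c,310,370,135,195,10,"pics/side12.png")
c=camera("top"); np.savez("top12.npz",**c); crop(c,335,400,150,215,9,"pics/top12.png")
E
python3 - <<'E'
from lat import *
for vm in(150,180): lat(np.load("top12.npz"),(348,388,160,212),.131,vm,60,f"g{vm}")
E
```

```text
t 21.45 tcp [ 351.  -416.1  193.3] x [-0.001 -0.    -1.   ] y [ 0.302  0.953 -0.001] yaw_y 72.4 F [-0.5  0.1  0.6] M [ 0.09 -0.17 -0.04] open 0.998 q [-1.09  0.12  1.69 -0.    1.33 -2.35]
X -120.8 lat -330.59 N 5.2 T 0.9 Fv -0.0 zgrip 243.3
g150 -60 10 V mid 0.2 mean -0.5 span 26.3
g150 -50 31 V mid 0.7 mean 0.8 span 30.2
g150 -40 31 V mid 1.0 mean 1.2 span 30.2
g150 -30 31 V mid 1.2 mean 1.3 span 28.8
g150 -20 32 V mid 1.3 mean 0.8 span 30.2
g150 -10 32 V mid 0.8 mean 0.9 span 30.1
g150 0 32 V mid 1.1 mean 0.9 span 30.1
g150 10 32 V mid 1.0 mean 1.0 span 30.9
g150 20 33 V mid 0.9 mean 0.9 span 30.0
g150 30 29 V mid 1.4 mean 1.4 span 27.8
g150 U -53.1 41.7
g180 -60 9 V mid 1.7 mean 0.9 span 23.2
g180 -50 27 V mid 1.0 mean 0.8 span 26.3
g180 -40 28 V mid 0.9 mean 0.8 span 27.1
g180 -30 28 V mid 0.8 mean 0.8 span 26.3
g180 -20 28 V mid 1.1 mean 0.7 span 26.2
g180 -10 29 V mid 0.9 mean 1.5 span 27.0
g180 0 28 V mid 0.8 mean 0.9 span 26.2
g180 10 28 V mid 1.0 mean 1.0 span 27.5
g180 20 29 V mid 1.1 mean 0.9 span 26.1
g180 30 27 V mid 1.0 mean 1.2 span 27.0
g180 U -53.1 39.4
```

View pics/side12.png

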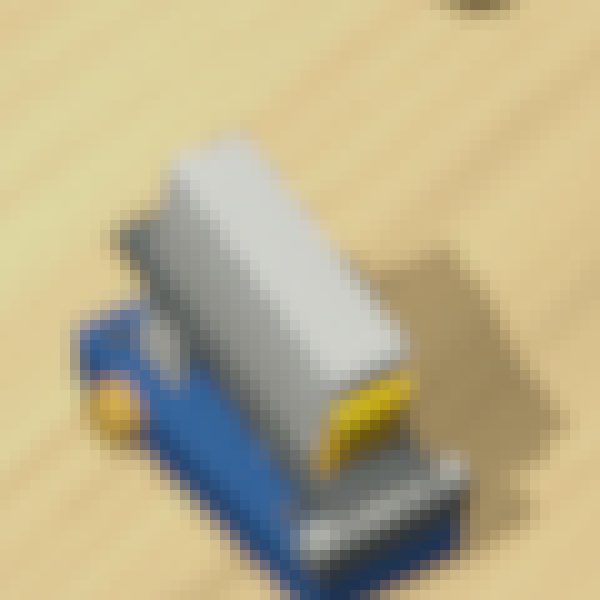

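View pics/top12.png

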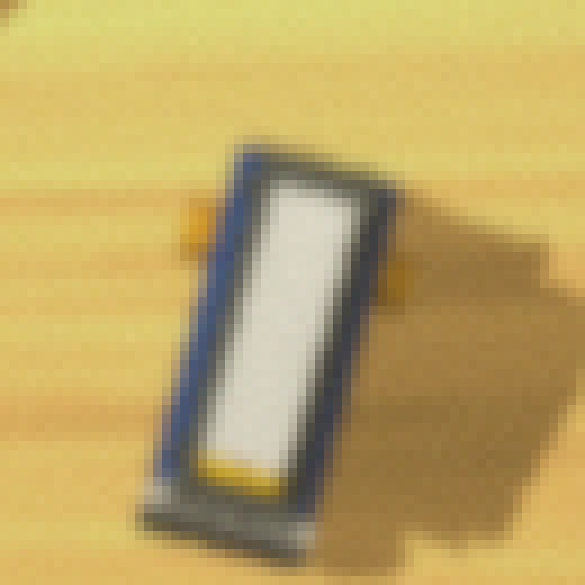

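```bash
python3 - <<'E'
from meas import *
import scipy.optimize as so
for n,f,r in(("top","top12",(348,388,160,212)),("side","side12",(318,360,140,180))):
    c=np.load(f+".npz");P=pts(c);m=mask(c,r,180);e=cv2.erode(m.astype(np.uint8),np.ones((3,3)))>0
    D=P[e];D=D[(D[:,2]>.1)&(D[:,2]<.17)]
    g=lambda q:q[0]+q[1]*((D[:,0]-.5636)*.955-(D[:,1]+.136)*.297)-D[:,2]
    q=so.least_squares(g,[.13,.26],loss="soft_l1",f_scale=.002).x; print(n,q.round(4),"tilt",np.arctan(q[1]).round(3))
from bench import order; print(order.close_job())
E
```

```text
top [0.13   0.2535] tilt 0.248
side [0.1329 0.2478] tilt 0.243
the job is handed in; nothing more can be done
None
```

The gauge block is wrung onto the sloped reference face and butted against the yellow stop, and the job is handed in at about 21.6 s of the 64 s allowed. It looks flush to within about 1 mm.

**What I did**
- I gripped the loose gauge across its width and laid it on the sloping face, in line with it and overhanging the upper end by about 30 mm.
- I pressed until it tipped flat in the jaws. I then slid it down without lifting, at about 15–20 N square to the face, until it stopped moving and the sliding force rose.
- I eased the load, opened the jaws and moved the arm well clear.

**Last checks**
- **Along the slope:** the top camera puts the block within about 0.5 mm of flush at the stop.
- **Across the slope:** the top camera shows about 0.8 mm to the +y side, with no visible twist. The arm's own reading said 0. I left this alone because it is close to what the camera can resolve.
- **Flatness and tilt:** the block's top slopes about 0.245 rad, against 0.24–0.27 rad for the reference face beforehand. It is lying flat, and I saw no sign that the stand's angle changed.
- **Other things on the board:** the arm passed well above them, but I made no separate check of their positions.

**What failed or disagreed**
- The reported TCP sat 38 mm beyond the real fingertips. My first close therefore gripped nothing, just above the gauge. I measured the offset by touching the board lightly (about 15 N) and corrected for it.
- The first touchdown on the face was about 1 mm off sideways. I lifted, shifted and set it down again before pressing.
- At the stop, the arm's reading along the slope was about 3.5 mm beyond my estimate of flush. I relied on the force and the camera views, which both showed it butted.

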